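Set a stop screw to a setting block by feel

TASK

Take the red T-handled driver from its stand and turn the stop screw of the blue fixture down (clockwise) until its sprung foot just drags on the steel setting block: a light pressure of about 6 N, never clamped hard. Put the driver back upright in its stand, then check the setting by pulling the block about 2 cm towards the front along its guide by the orange tab, and leave it there with the foot still lightly on it. Do not shift the block before that check, and leave the other things on the bench alone.

Things in the scene. Friction and masses are not known exactly. Their poses are not given: they have to be found in the camera images.
- fixture: fixed: base 170 x 110 x 8 mm, two guide rails along its x (22 mm high), blue bridge across (26 mm along x, 100 along y, 62 to 78 mm high). Origin at the underside on the screw axis; -x is the front, to the robot. The screw's foot (four rubber studs on a 13 mm radius, stiffly sprung, turns with the screw) starts 1 to 3.5 mm above the block; its reach below the head varies and is not measured.
- screw: vertical stop screw: brass head 30 mm across, open slot across its top 5.5 mm wide, 10 mm deep, 26 mm long; flared lips stand 2.5 mm above its mouth. Origin on the axis at the mouth, about 100 mm over the bench; x along the slot, z up. Clockwise from above lowers it 2.5 mm/rad; friction 0.03 to 0.1 N m, stays as left. On the block: about 20 N per rad; each N adds about 0.01 N m (at rest).
- block: loose steel setting block 150 x 36 x 25 mm, 0.3 kg, lying along the guide under the foot, between the rails with about 1.5 mm play each side. Origin at its underside, below the screw axis at the start; its -x points to the front of the fixture.
- block_tab (a point): centre for grasping of the orange tab on the block near its front end, 78 mm in front of the screw axis: 24 mm along the guide x 14 mm across, top 10 mm above this point, flange top 16 mm below it. Axes as the block's. Dragging the block takes 1 to 2 N per newton of foot pressure.
- driver_grip (a point): centre of the driver's red handle bar, 56 mm along its x, 16 mm thick along its y, 30 mm high. The driver (120 g, 85 mm long) stands upright; its blade tip lies 70 mm below this point; a 32 mm collar lies 28 to 32 mm below it and rests on the stand.
- driver_tip (a point): middle of the lower edge of the driver's flat blade: 16 mm wide along x, 3 mm thick along y, 14 mm long, below a 16 mm round shank. Axes as the driver's. It has about 0.3 rad of play in the screw's slot.
- stand: fixed wooden stand 64 x 64 x 40 mm with an upright 20.5 mm hole right through in its middle, in which the driver's shank stands, collar on its top (blade tip then 2 mm, handle centre 72 mm over the bench). Origin at the centre of its underside.
- timer: bystander: white lab timer 60 x 68 x 18 mm
- slide_pack: bystander: pack of glass slides 60 x 82 x 28 mm
- pink_cassette: bystander: pink embedding cassette 28 x 40 x 8 mm
Mind the look-alikes: they are no part of the job. There is more than one size of the stand; the one meant has the size given above.

How it is judged:
On the way, in this order (a step that is already met when the one before it is completed fails the run):
1. the driver's blade is seated in the slot of the stop screw (z of driver_tip in the frame of screw below -0.004 m and horizontal distance between driver_tip and screw below 0.004 m), for 0.2 s.
2. the foot presses lightly on the block, the block not yet shifted (contact force between screw and block between 2 and 10 N and distance of block from where it was at the start of the episode below 0.006 m), for 0.3 s.
3. the block is drawn 10 mm or more along the guide under the foot's light pressure (contact force between screw and block between 1 and 10 N and distance of block from where it was at the start of the episode above 0.01 m), for 0.1 s.
At the end, for the whole second after the job is handed in: the foot rests on the block with 2 to 10 N; the block lies still, 10 to 35 mm nearer the front of the fixture than at the start; the driver stands upright in its stand, collar down (within 8 mm) (contact force between screw and block between 2 and 10 N and distance of block from where it was at the start of the episode between 0.01 and 0.035 m and x of block in the frame of fixture below -0.01 m and linear speed of block below 0.01 m/s and horizontal distance between driver_tip and stand below 0.008 m and height (world z) of driver_grip below 0.078 m and angle between each of driver_grip, driver_tip's own z axis and vertical below 0.12 rad); the robot touches nothing.
It fails at once if the foot is pressed on the block with more than 20 N (contact force between screw and block above 20 N).
It fails at once if a bystander (timer, slide pack or pink cassette) is moved more than 20 mm (distance of any of timer, slide_pack, pink_cassette from where it was at the start of the episode above 0.02 m).
It also fails if it takes over 72 s, if anything falls off the work surface, if the arm or the gripper's body presses on something with over 40 N, if the wrist force passes 120 N, or if a joint passes its speed limit or range.

ROBOT

A 7-joint arm with a two-finger parallel gripper is mounted at the origin on a cart in front of the work surface, level with it; the furniture and walls round the work are solid. World frame = base frame: x ahead of the robot, y to its left, z up, the work surface at z = 0. Lengths are in m, angles in rad, forces in N, time in s.
With the tool pointing down it reaches from about 0.4 to 0.875 m from the base axis. Payload 19.3 kg.
Tool frame: the origin (TCP) lies at the very end of the fingers, on their centre line; the grasp point (between the pads) lies 19 mm behind it; y points along the fingers, x is the direction in which the jaws open and shut, and the axes are right-handed (so a half turn about y gives the same grasp; the last joint's range is limited). The gripper opens to 85 mm and grips with 20 to 120 N. Pads are 22 mm wide; open, the fingers measure 114 mm over their backs; the gripper's body (76 mm by 85 mm) begins 54 mm behind the grasp point. The pads swing forward as they close: fully open they stand 13 mm farther back than shut.
Start: joints at [-1.324, 0.521, -0.036, 1.599, 0.021, 1.021, -0.113], TCP at [0.195, 0.594, 0.206] pointing down, gripper open.
Joint ranges: [-2.91, 2.91], [-0.3, 2.13], [-1.5, 1.42], [0.17, 2.43], [-1.26, 4.41], [0.16, 1.93], [-2.52, 2.52]. Speed limits (rad/s): [1.89, 1.89, 2.39, 2.39, 3.01, 3.01, 3.01].

INTERFACE

Orientations are given as [roll, pitch, yaw] about the fixed x, y, z axes, in that order (R = Rz(yaw) Ry(pitch) Rx(roll)).
In Python, from workcell import bot gives the robot as it stands. The module is installed in compiled form; this text tells all that it offers.
- The arm moves only by the shell command python3 -m crank 'ROWS' [FORCE]. ROWS is JSON, a list of rows, each an object of numbers: "hand": the closure, from 0 (fully open) to 1 (shut); "dx", "dy", "dz": the shift along the tool's x, y, z in mm; "yaw": the turn about the tool's y in rad. In form: [{"hand": .., "dx": .., "dy": .., "dz": .., "yaw": ..}, ...]. A call has 1 to 12 rows; each row is the pose to reach, as a shift and turn from the pose commanded when the call began, along the tool's axes at that moment; what a row does not reach only later rows make up. A row lasts 1/12 s, in which the tool goes at most 41.7 mm and 7.16 degrees, less where a joint would pass 70% of its speed; a pose out of reach is approached as far as the arm can. A call with a gripper value outside its range is refused whole. The fingers move at their own pace and stop on an object; FORCE is the grip in N (left out, the last holds). Time passes only in rows, so rows that repeat a pose let the fingers close. It gives the time, the measured TCP pose, the force and the opening at its end, in the units of the state.
- bot.observe(): the state, without advancing time (a new reading comes with each control period).
- bot.grab_frame(name): name is "side" or "top" or "wrist"; returns the picture (420x560x3 uint8, red, green, blue); there is no depth.
- bot.camera_info(name): a dict with "fx", "fy", "cx", "cy" (pixels), "rvec" (rotation vector, rad) and "tvec" (3), from world to camera coordinates, as OpenCV has them. Camera axes: x right, y down, z forward; pixel columns grow to the right and rows downward; lengths in m; the calibration is good to about 2 mm. A picture is of the moment at which its call begins: read the wrist's pose just before it. camera_info takes no time and is no camera call; for the wrist camera it gives the pose at the moment of the call.
- bot.job_done(): hands the job in, once; it reports no verdict.
The state is a dict: "clock": time; "qpos": joint angles; "qd": joint speeds; "joint_efforts": joint torques, N m; "position": TCP position; "tool_rot": TCP orientation; "force": force on the tool from outside, world axes, zero at the start; "moment": the same for the moment, N m; "grip_width": finger opening in m.
Only numpy, scipy, OpenCV 4.12 (cv2) and the standard library are available. Lean on these libraries where they do the work, as an engineer would, in place of code of your own. Each camera call takes 0.05 s, during which the arm holds its last target.

## Working session

There is one attempt and no reset: what is moved stays moved. The work goes in short steps, Python scripts to look and compute and a shell command to move; the robot and the scene stay as the last step left them, time stands still between calls to the robot, and variables do not carry over. Pictures are saved under pics/ and viewed, and the job is handed in when it is done.

```bash
mkdir -p pics; ls; python3 - <<'E'
from workcell import bot
import cv2
s=bot.observe()
print({k:(v if not hasattr(v,'tolist') else v.tolist()) for k,v in s.items()})
for n in ["side","top","wrist"]:
    print(n,bot.camera_info(n))
    cv2.imwrite(f"pics/{n}0.png",bot.grab_frame(n)[:,:,::-1])
E
```

```text
pics
{'clock': 0.0, 'qpos': [-1.3241466046121821, 0.5220336890011082, -0.036329575104179196, 1.5999971059546183, 0.021207592170078837, 1.0210915387468102, -0.11282752607953804], 'qd': [0.00206993385961203, -0.0005472052806205788, -0.0015700367208697397, -0.0013013244026999129, -0.0011557078604018207, 0.0010471000148682343, -0.0025069596312184733], 'joint_efforts': [-0.003748730232473463, -92.70769357681274, 1.9783012568950653, -36.99476480484009, 0.017706656944938004, 0.007860203040763736, 2.3108606228561257e-06], 'position': [0.19465879691462953, 0.5935312789391168, 0.2050173662222764], 'tool_rot': [-1.5708830353028054, 0.0011411458269900976, 1.2539147139608104], 'force': [0.5556616552912359, -0.6607948123371967, -0.6875987385016638], 'moment': [0.00035785969965461574, -0.008693632131009297, -0.033914482962825544], 'grip_width': 0.08543143306709404}
side {'fx': 405.06705653270507, 'fy': 405.06705653270507, 'cx': 275.89317535287324, 'cy': 212.89376142943937, 'rvec': array([-0.05948581,  2.79607038, -1.41786117]), 'tvec': array([0.58022714, 0.03860394, 1.10771861])}
top {'fx': 460.53307314273036, 'fy': 460.53307314273036, 'cx': 280.2608960810549, 'cy': 205.41678253674496, 'rvec': array([ 2.15633127, -2.13991932,  0.20618026]), 'tvec': array([0.08543012, 0.60066096, 1.05037032])}
wrist {'fx': 375.09495657988754, 'fy': 375.09495657988754, 'cx': 286.1648950408571, 'cy': 209.67785342428837, 'rvec': array([-2.31404314, -1.67715503, -0.28045464]), 'tvec': array([-0.6251609 , -0.04147488,  0.37998005])}
```

View pics/side0.png

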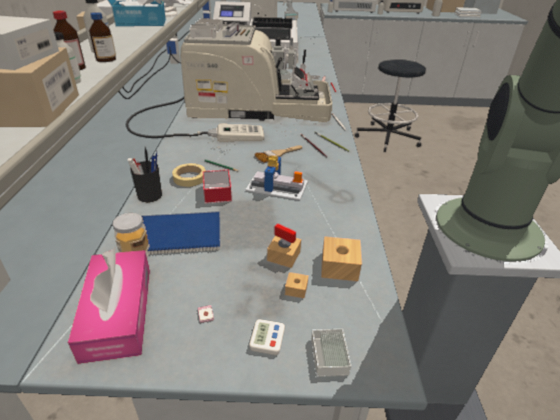

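View pics/top0.png

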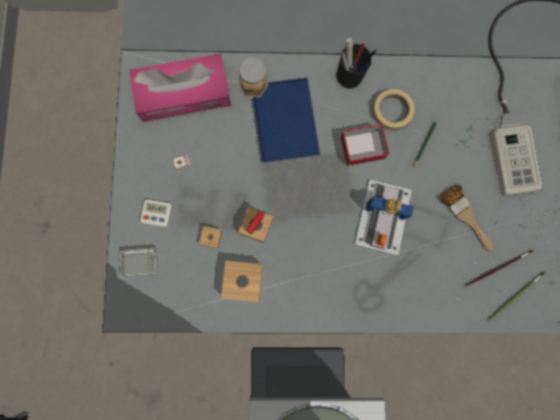

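View pics/wrist0.png

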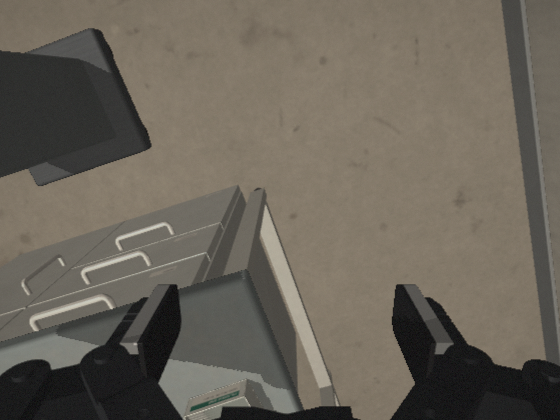

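```bash
cat > h.py <<'E'
import numpy as np, cv2
from workcell import bot
def cam(n):
    c=bot.camera_info(n)
    K=np.array([[c['fx'],0,c['cx']],[0,c['fy'],c['cy']],[0,0,1]])
    return K,cv2.Rodrigues(c['rvec'])[0],np.array(c['tvec'])
def ground(C,uv,z):
    K,R,t=C
    d=R.T@np.linalg.inv(K)@np.array([uv[0],uv[1],1.]); o=-R.T@t
    return o+d*(z-o[2])/d[2]
def proj(C,P):
    K,R,t=C
    p=(K@(R@np.atleast_2d(P).T+t[:,None])).T
    return p[:,:2]/p[:,2:]
def crop(src,box,scale,out):
    im=cv2.imread(src) if isinstance(src,str) else src
    x0,y0,x1,y1=box
    cv2.imwrite(out,cv2.resize(im[y0:y1,x0:x1],None,fx=scale,fy=scale,interpolation=cv2.INTER_CUBIC))
E
python3 - <<'E'
from h import *
crop('pics/top0.png',(340,170,440,270),6,'pics/tf.png')
crop('pics/top0.png',(190,190,290,310),5,'pics/ts.png')
C=cam('top')
for n,uv,z in [('stand',(255,224),.04),('grip',(256,222),.087),('screw',(393,206),.1),('tab',(382,241),.05),('fix',(385,217),0.0)]: print(n,ground(C,uv,z))
E
```

```text
stand [0.55584693 0.14979408 0.04      ]
grip [0.55463019 0.14626381 0.087     ]
screw [ 0.59261733 -0.16647918  0.1       ]
tab [ 0.51675716 -0.15118068  0.05      ]
fix [ 0.58126869 -0.17308048  0.        ]
```

```bash
python3 - <<'E'
from h import *
crop('pics/side0.png',(230,140,330,210),8,'pics/sf.png')
crop('pics/side0.png',(250,210,370,310),6,'pics/ss.png')
E
```

```text
(no output)
```

View pics/tf.png

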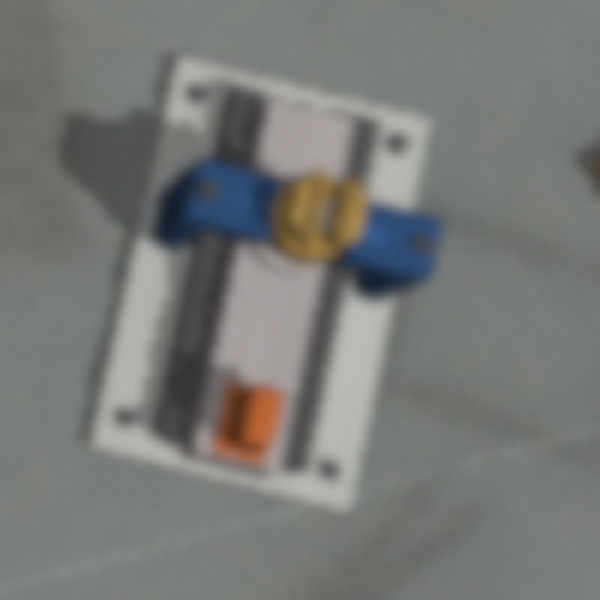

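View pics/ts.png

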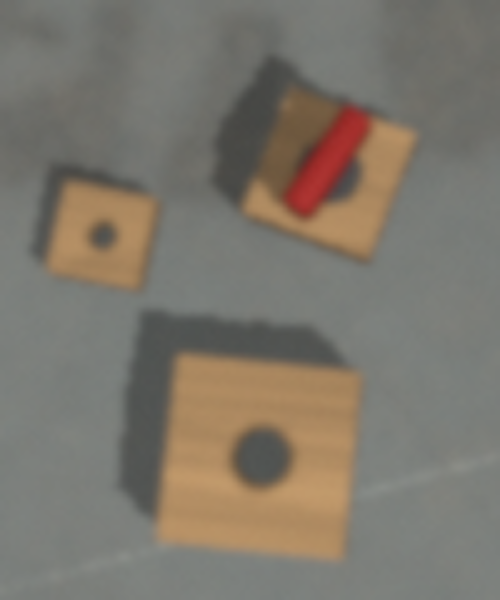

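View pics/sf.png

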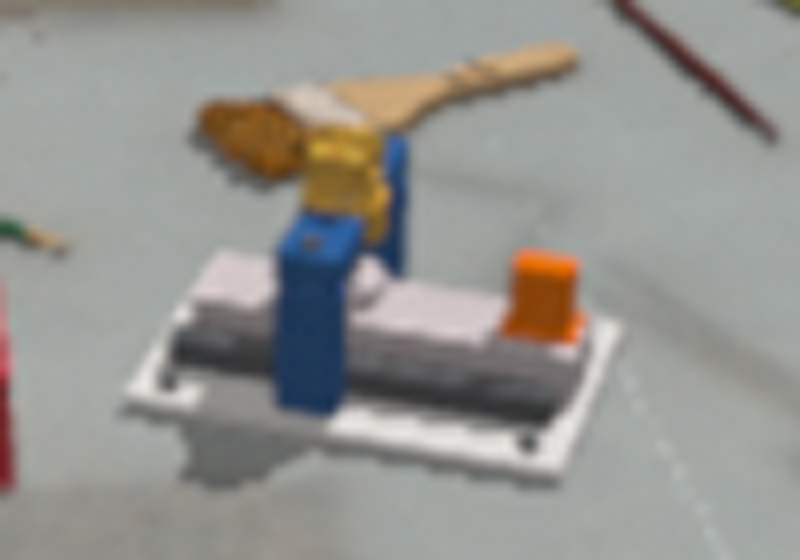

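View pics/ss.png

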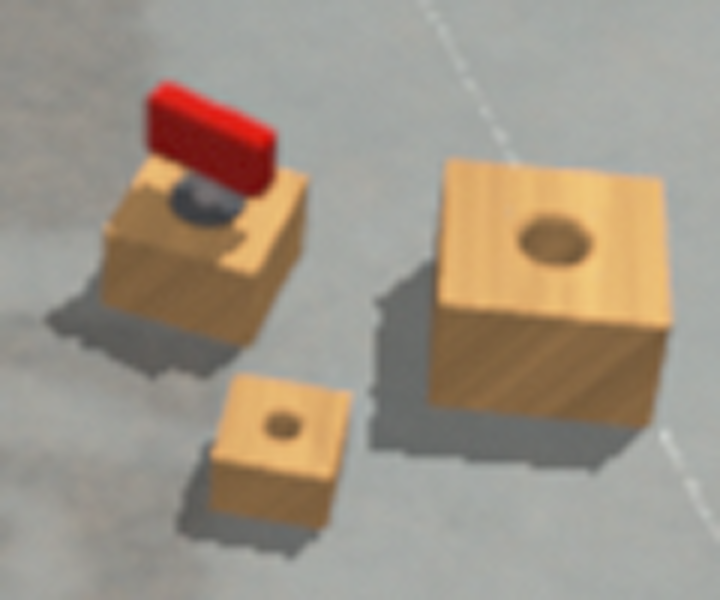

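```bash
python3 - <<'E'
from h import *
C=cam('top');S=cam('side')
def q(pts,sc,off,z,Cm=C):
    P=np.array([ground(Cm,(p[0]/sc+off[0],p[1]/sc+off[1]),z) for p in pts])
    c=P.mean(0); print('  c',c.round(4)); 
    for i in range(len(P)):
        d=P[(i+1)%len(P)]-P[i]; print('   ',P[i].round(4),'len %.4f ang %.3f'%(np.linalg.norm(d),np.arctan2(d[1],d[0])))
print('stand');q([(290,90),(415,130),(370,262),(245,210)],5,(190,190),.04)
print('stand side');q([(160,157),(308,180),(252,274),(105,230)],6,(250,210),.04,S)
print('handle');q([(352,105),(372,122),(308,218),(285,200)],5,(190,190),.087)
print('fix');q([(178,60),(432,122),(352,510),(92,445)],6,(340,170),.008)
print('fix side');q([(125,390),(560,478),(622,322)],8,(230,140),.008,S)
print('screw');print(ground(C,(340+325/6,170+215/6),.1025))
print('screw side');print(ground(S,(230+345/8,140+137/8),.1025))
print('tab top');q([(232,385),(280,392),(268,452),(222,445)],6,(340,170),.059)
print('slot', [ground(C,(340+a/6,170+b/6),.1) for a,b in [(328,180),(325,245)]])
E
```

```text
stand
  c [0.5546 0.1474 0.04  ]
    [0.5943 0.1671 0.04  ] len 0.0629 ang -1.874
    [0.5755 0.107  0.04  ] len 0.0667 ang 2.824
    [0.5121 0.1279 0.04  ] len 0.0643 ang 1.184
    [0.5364 0.1875 0.04  ] len 0.0614 ang -0.338
stand side
  c [0.5565 0.153  0.04  ]
    [0.5759 0.1215 0.04  ] len 0.0613 ang 2.960
    [0.5156 0.1326 0.04  ] len 0.0619 ang 1.195
    [0.5383 0.1902 0.04  ] len 0.0620 ang -0.369
    [0.5962 0.1678 0.04  ] len 0.0505 ang -1.984
handle
  c [0.5541 0.1465 0.087 ]
    [0.5801 0.1365 0.087 ] len 0.0121 ang -2.271
    [0.5723 0.1273 0.087 ] len 0.0528 ang 2.569
    [0.528  0.1559 0.087 ] len 0.0133 ang 0.915
    [0.5361 0.1665 0.087 ] len 0.0532 ang -0.597
fix
  c [ 0.5801 -0.1685  0.008 ]
    [ 0.6736 -0.1353  0.008 ] len 0.1091 ang -1.805
    [ 0.6483 -0.2413  0.008 ] len 0.1666 ang 2.901
    [ 0.4865 -0.2017  0.008 ] len 0.1091 ang 1.333
    [ 0.5122 -0.0957  0.008 ] len 0.1661 ang -0.241
fix side
  c [ 0.5589 -0.1402  0.008 ]
    [ 0.6763 -0.1358  0.008 ] len 0.1700 ang 2.854
    [ 0.5133 -0.0875  0.008 ] len 0.1129 ang -1.804
    [ 0.4872 -0.1974  0.008 ] len 0.1989 ang 0.315
screw
[ 0.59261195 -0.16848133  0.1025    ]
screw side
[ 0.59623903 -0.16544653  0.1025    ]
tab top
  c [ 0.5189 -0.1484  0.059 ]
    [ 0.532  -0.1415  0.059 ] len 0.0190 ang -1.708
    [ 0.5294 -0.1604  0.059 ] len 0.0242 ang 2.913
    [ 0.5058 -0.1549  0.059 ] len 0.0182 ang 1.428
    [ 0.5084 -0.1369  0.059 ] len 0.0240 ang -0.194
slot [array([ 0.60659648, -0.17081375,  0.1       ]), array([ 0.58145805, -0.16877131,  0.1       ])]
```

```bash
cat >> h.py <<'E'
def pose():
    s=bot.observe(); p=np.array(s['position']); r=s['tool_rot']
    from scipy.spatial.transform import Rotation as Ro
    return p,Ro.from_euler('xyz',r).as_matrix(),s
def delta(target,psi,yawref=None):
    """tool-frame shift mm & yaw to reach target TCP with tool yaw psi, from measured pose"""
    p,R,s=pose(); d=R.T@(np.array(target)-p)*1000
    cur=np.arctan2(R[1,0],R[0,0])
    y=-(psi-cur); y=(y+np.pi)%(2*np.pi)-np.pi
    print('dx %.1f dy %.1f dz %.1f yaw %.4f'%(*d,y),'| pos',p.round(4),'psi %.4f'%cur,'tilt',np.round(R[:,1],4))
E
python3 - <<'E'
from h import *
p,R,s=pose()
K,Rc,t=cam('wrist')
o=-Rc.T@t
print('cam in tool mm',R.T@(o-p)*1000)
print('cam axes in tool cols',(R.T@Rc.T).round(3))
print('tcp px',proj(cam('wrist'),p), proj(cam('wrist'),p+R[:,1]*0.1))
delta([0.555,0.149,0.21],0.986)
E
```

```text
cam in tool mm [   0.72693605 -166.83094433   85.10954011]
cam axes in tool cols [[ 1.     0.    -0.   ]
 [ 0.    -0.327  0.945]
 [ 0.    -0.945 -0.327]]
tcp px [[284.75025412 262.06494618]] [[285.25915298 200.59554336]]
dx -310.3 dy -4.6 dz -481.0 yaw 0.2680 | pos [0.1946 0.5937 0.2052] psi 1.2540 tilt [-2.e-04 -8.e-04 -1.e+00]
```

```bash
python3 -m crank '[{"hand":0,"dx":-155,"dy":-5,"dz":-240,"yaw":0.134},{"hand":0,"dx":-155,"dy":-5,"dz":-240,"yaw":0.134},{"hand":0,"dx":-310,"dy":-5,"dz":-481,"yaw":0.268},{"hand":0,"dx":-310,"dy":-5,"dz":-481,"yaw":0.268},{"hand":0,"dx":-310,"dy":-5,"dz":-481,"yaw":0.268},{"hand":0,"dx":-310,"dy":-5,"dz":-481,"yaw":0.268},{"hand":0,"dx":-310,"dy":-5,"dz":-481,"yaw":0.268},{"hand":0,"dx":-310,"dy":-5,"dz":-481,"yaw":0.268},{"hand":0,"dx":-310,"dy":-5,"dz":-481,"yaw":0.268},{"hand":0,"dx":-310,"dy":-5,"dz":-481,"yaw":0.268},{"hand":0,"dx":-310,"dy":-5,"dz":-481,"yaw":0.268},{"hand":0,"dx":-310,"dy":-5,"dz":-481,"yaw":0.268}]' 40
python3 -c "
from h import *
delta([0.555,0.149,0.21],0.986); print(bot.observe()['qpos'])"
```

```text
clock: 1.15
position: [0.5105, 0.2037, 0.2101]
tool_rot: [-1.571, -0.0, 0.986]
force: [0.7, 1.1, 0.6]
grip_width: 0.0855
dx -21.1 dy 0.1 dz -67.3 yaw 0.0001 | pos [0.5105 0.2037 0.2101] psi 0.9861 tilt [-0.e+00  1.e-04 -1.e+00]
[-0.59716064  0.40005574  0.14681807  1.80220939 -0.07047356  0.94439447
  0.56563545]
```

```bash
python3 -m crank '[{"dx":-21,"dy":0,"dz":-67,"yaw":0},{"dx":-21,"dy":0,"dz":-67,"yaw":0},{"dx":-21,"dy":0,"dz":-67,"yaw":0},{"dx":-21,"dy":0,"dz":-67,"yaw":0}]'
python3 -c "
from h import *
delta([0.555,0.149,0.21],0.986)
C=cam('wrist'); im=bot.grab_frame('wrist')[:,:,::-1]; cv2.imwrite('pics/w1.png',im)
np.save('w1.npy',np.array([C[0],C[1],np.diag(C[2])]))
"
```

```text
dx -21.1 dy 0.1 dz -67.3 yaw 0.0001 | pos [0.5105 0.2037 0.2101] psi 0.9861 tilt [-0.e+00  1.e-04 -1.e+00]$[0]: bad value
```

View pics/w1.png

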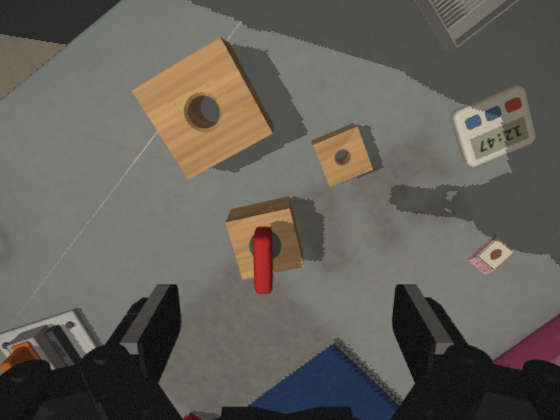

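```bash
python3 -c "
from h import *
crop('pics/w1.png',(215,190,315,300),5,'pics/w1c.png')"
```

```text
(no output)
```

View pics/w1c.png

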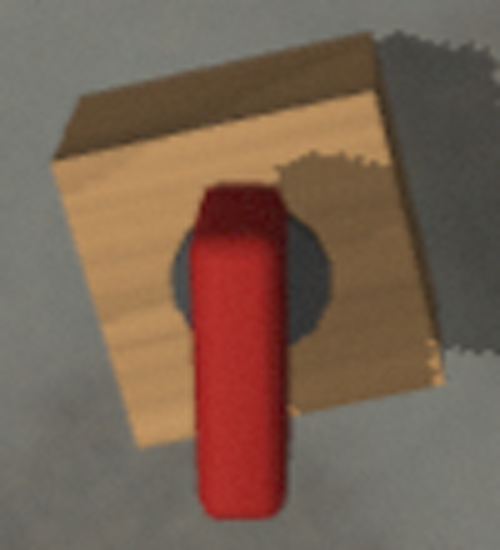

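```bash
python3 -c "
from h import *
C=cam('wrist')
def g(pts,z):
    return np.array([ground(C,(215+a/5,190+b/5),z) for a,b in pts])
H=g([(190,238),(287,238),(286,515),(198,518)],.087); print('handle',H.mean(0),[np.linalg.norm(H[i]-H[i-1]) for i in range(4)])
d=(H[2]+H[3]-H[0]-H[1]); print('bar yaw',np.arctan2(d[1],d[0]), 'psi', np.arctan2(d[1],d[0])+np.pi/2)
S=g([(52,158),(377,90),(443,385),(140,447)],.04); print('stand',S.mean(0),[np.linalg.norm(S[i]-S[i-1]) for i in range(4)])
print('collar',g([(251,278)],.044))
"
```

```text
handle [0.56025626 0.14207045 0.087     ] [np.float64(0.0541241115317855), np.float64(0.01631102911415825), np.float64(0.053514305621977135), np.float64(0.015657065945766612)]
bar yaw -0.6016663016709841 psi 0.9691300251239124
stand [0.56120959 0.14105822 0.04      ] [np.float64(0.06468639594522772), np.float64(0.06402526494659717), np.float64(0.06416881408338398), np.float64(0.06307574378290953)]
collar [[0.56024127 0.14150086 0.044     ]]
```

```bash
python3 -m crank '[{"hand":0,"dx":-24,"dy":0,"dz":-70,"yaw":0.01},{"hand":0,"dx":-24,"dy":0,"dz":-70,"yaw":0.01},{"hand":0,"dx":-24,"dy":0,"dz":-70,"yaw":0.01},{"hand":0,"dx":-24,"dy":0,"dz":-70,"yaw":0.01}]'
python3 -c "
from h import *
delta([0.555,0.149,0.21],0.986)
C=cam('wrist'); im=bot.grab_frame('wrist')[:,:,::-1]; cv2.imwrite('pics/w2.png',im)
print(proj(C,[[.56,.1415,.087],[.555,.148,.087]]))
crop(im,(200,190,370,320),4.5,'pics/w2c.png')
cv2.imwrite('pics/t1.png',bot.grab_frame('top')[:,:,::-1])
"
```

```text
clock: 1.53
position: [0.5554, 0.1451, 0.2097]
tool_rot: [-1.571, 0.001, 0.973]
force: [0.6, 0.8, 0.0]
grip_width: 0.0852
dx 3.0 dy -0.3 dz 2.5 yaw -0.0133 | pos [0.5554 0.1451 0.2097] psi 0.9727 tilt [-3.e-04 -7.e-04 -1.e+00]
[[285.22540233 199.13026713]
 [288.40636951 189.8621221 ]]
```

View pics/w2c.png

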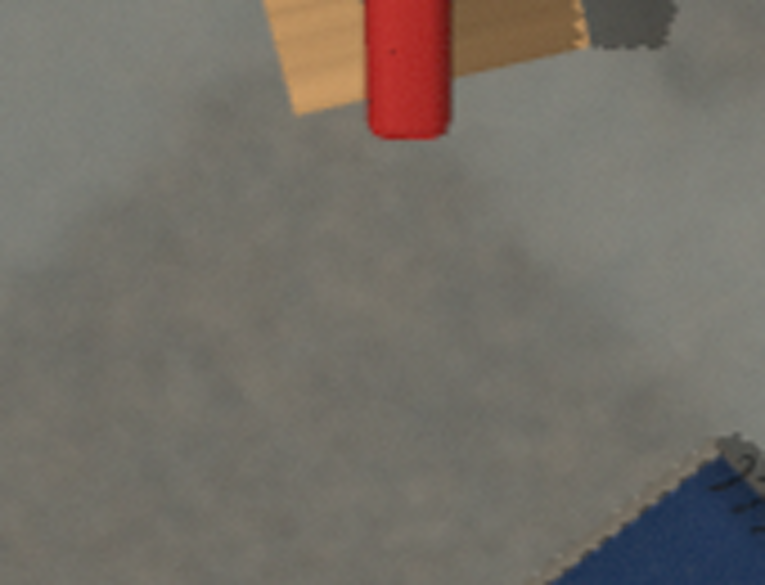

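```bash
python3 -c "
from h import *
crop('pics/w2.png',(230,135,350,235),6,'pics/w2d.png')
crop('pics/t1.png',(190,130,390,280),4,'pics/t1c.png')
"
```

```text
(no output)
```

View pics/w2d.png

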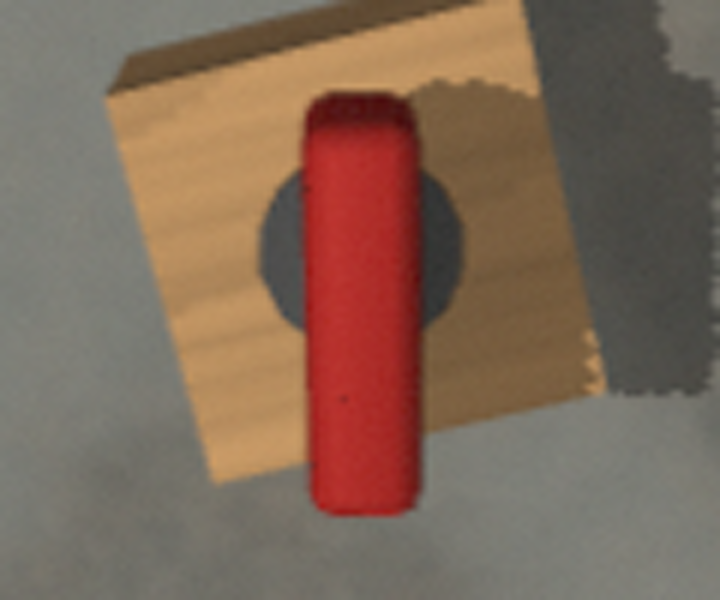

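View pics/t1c.png

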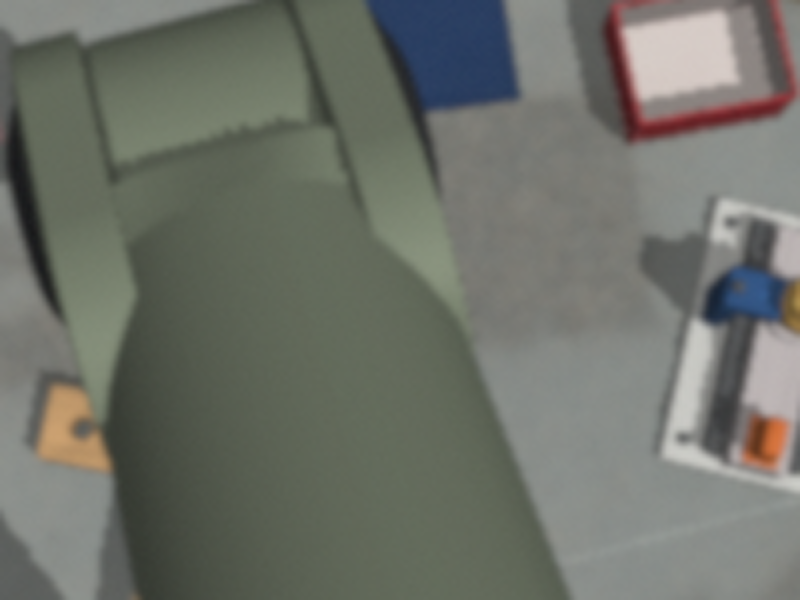

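```bash
python3 -c "
from h import *
C=cam('wrist'); p,R,s=pose(); print(p)
def g(pts,z):
    return np.array([ground(C,(230+a/6,135+b/6),z) for a,b in pts])
H=g([(304,125),(418,125),(422,510),(310,510)],.087); print('handle',H.mean(0),[np.linalg.norm(H[i]-H[i-1]) for i in range(4)])
d=(H[2]+H[3]-H[0]-H[1]); print('bar yaw',np.arctan2(d[1],d[0]), 'psi', np.arctan2(d[1],d[0])+np.pi/2)
S=g([(106,95),(523,0),(607,393),(214,484)],.04); print('stand',S.mean(0),[np.linalg.norm(S[i]-S[i-1]) for i in range(4)])
print('collar',g([(361,250)],.044))
delta([.557,.1425,.21],.972)
"
```

```text
[0.55431466 0.14753366 0.20983417]
handle [0.55419337 0.15239959 0.087     ] [np.float64(0.05335494904151792), np.float64(0.01479112208215383), np.float64(0.05336376550831288), np.float64(0.015397880279479753)]
bar yaw -0.5779021363010912 psi 0.9928941904938053
stand [0.55567106 0.15181945 0.04      ] [np.float64(0.06393882296311341), np.float64(0.06381022950251088), np.float64(0.06282556809119673), np.float64(0.06378579629317348)]
collar [[0.55482256 0.15206649 0.044     ]]
dx -2.7 dy -0.2 dz -5.0 yaw 0.0044 | pos [0.5543 0.1475 0.2098] psi 0.9764 tilt [-6.e-04  2.e-04 -1.e+00]
```

```bash
cat >> h.py <<'E'
import pickle
def shot(name,cn='wrist'):
    C=cam(cn); p=pose()[0]; im=bot.grab_frame(cn)[:,:,::-1]
    cv2.imwrite(f'pics/{name}.png',im); pickle.dump(C,open(f'{name}.pkl','wb'))
    print(name,'tcp',p.round(4),'moved',((pose()[0]-p)*1e3).round(2)); return C,im
def load(name): return pickle.load(open(f'{name}.pkl','rb'))
E
python3 -m crank '[{"hand":0,"dx":0,"dy":0,"dz":0,"yaw":0},{"hand":0,"dx":0,"dy":0,"dz":0,"yaw":0}]'
python3 -c "
from h import *
C,im=shot('w3')
crop(im,(230,135,350,235),6,'pics/w3d.png')
"
```

```text
clock: 1.8
position: [0.5543, 0.148, 0.2101]
tool_rot: [-1.57, -0.0, 0.978]
force: [-0.1, 0.5, -0.0]
grip_width: 0.0854
w3 tcp [0.5543 0.148  0.2101] moved [ 0.08 -0.13  0.02]
```

View pics/w3d.png

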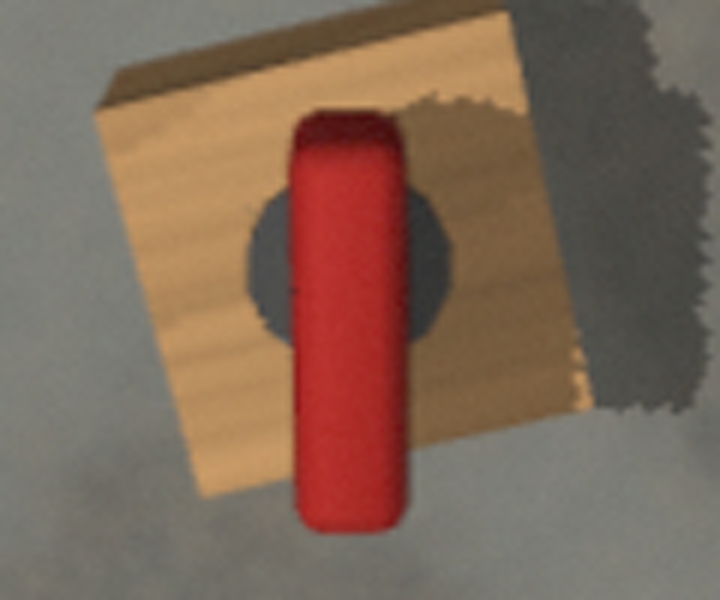

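```bash
python3 -c "
from h import *
C=load('w3')
def g(pts,z):
    return np.array([ground(C,(230+a/6,135+b/6),z) for a,b in pts])
H=g([(290,146),(404,146),(408,528),(295,528)],.087); print('handle',H.mean(0),[np.linalg.norm(H[i]-H[i-1]) for i in range(4)])
d=(H[2]+H[3]-H[0]-H[1]); print('bar yaw',np.arctan2(d[1],d[0]), 'psi', np.arctan2(d[1],d[0])+np.pi/2)
S=g([(95,112),(510,12),(593,408),(203,498)],.04); print('stand',S.mean(0),[np.linalg.norm(S[i]-S[i-1]) for i in range(4)])
print('collar',g([(349,266)],.044))
delta([.5555,.149,.21],.988)
"
```

```text
handle [0.55546151 0.14972866 0.087     ] [np.float64(0.053304461203839734), np.float64(0.014850242736884872), np.float64(0.053314076916057364), np.float64(0.015594162639585137)]
bar yaw -0.5800059448524137 psi 0.9907903819424828
stand [0.55662828 0.14940333 0.04      ] [np.float64(0.06379638395186128), np.float64(0.06390664007891188), np.float64(0.06352700187655322), np.float64(0.0635161042003932)]
collar [[0.55598127 0.14958777 0.044     ]]
dx 1.6 dy 0.1 dz -0.3 yaw -0.0106 | pos [0.5544 0.1478 0.2101] psi 0.9774 tilt [-1.e-04  2.e-04 -1.e+00]
```

```bash
python3 -c "
from h import *
delta([.5556,.1495,.055],.989)
"
```

```text
dx 2.1 dy 155.1 dz -0.1 yaw -0.0116 | pos [0.5544 0.1478 0.2101] psi 0.9774 tilt [-1.e-04  2.e-04 -1.e+00]
```

```bash
python3 -m crank '[{"hand":0,"dx":2,"dy":30,"dz":0,"yaw":-0.011},{"hand":0,"dx":2,"dy":60,"dz":0,"yaw":-0.011},{"hand":0,"dx":2,"dy":90,"dz":0,"yaw":-0.011},{"hand":0,"dx":2,"dy":120,"dz":0,"yaw":-0.011},{"hand":0,"dx":2,"dy":140,"dz":0,"yaw":-0.011},{"hand":0,"dx":2,"dy":155,"dz":0,"yaw":-0.011},{"hand":0,"dx":2,"dy":155,"dz":0,"yaw":-0.011},{"hand":0,"dx":2,"dy":155,"dz":0,"yaw":-0.011}]' 60
python3 -c "
from h import *
delta([.5556,.1495,.055],.989)
C,im=shot('w4');C,im=shot('s4','side')
crop(im,(240,190,360,280),6,'pics/s4c.png')
"
```

```text
clock: 2.52
position: [0.5555, 0.1489, 0.055]
tool_rot: [-1.57, 0.001, 0.988]
force: [0.4, 0.8, 1.9]
grip_width: 0.0851
dx 0.5 dy 0.0 dz 0.3 yaw -0.0014 | pos [0.5555 0.1489 0.055 ] psi 0.9876 tilt [-9.e-04 -3.e-04 -1.e+00]
w4 tcp [0.5555 0.1489 0.055 ] moved [0.59 0.03 0.8 ]
s4 tcp [0.5561 0.1489 0.0558] moved [0.3  0.05 0.42]
```

View pics/w4.png

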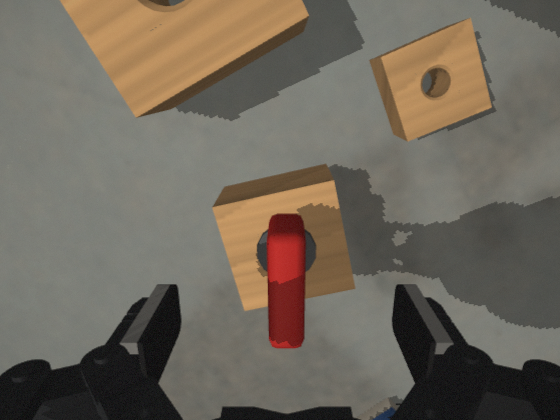

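View pics/s4c.png

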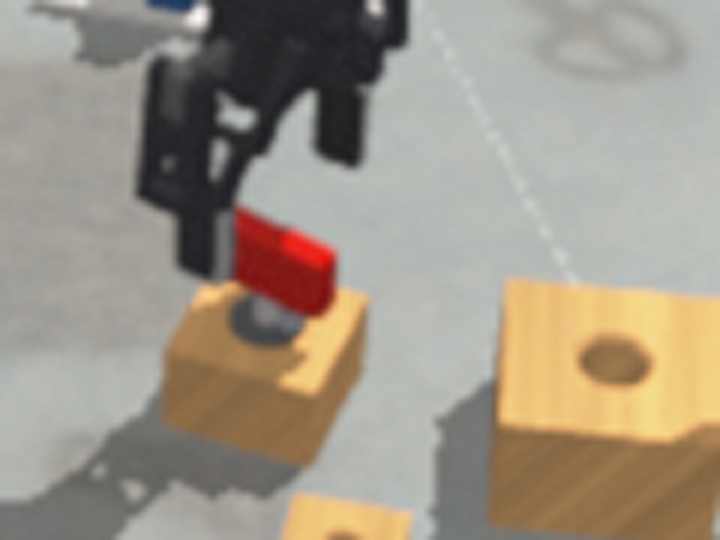

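```bash
python3 -m crank '[{"hand":1,"dx":0,"dy":0,"dz":0,"yaw":0},{"hand":1,"dx":0,"dy":0,"dz":0,"yaw":0},{"hand":1,"dx":0,"dy":0,"dz":0,"yaw":0},{"hand":1,"dx":0,"dy":0,"dz":0,"yaw":0},{"hand":1,"dx":0,"dy":0,"dz":0,"yaw":0},{"hand":1,"dx":0,"dy":0,"dz":0,"yaw":0},{"hand":1,"dx":0,"dy":0,"dz":0,"yaw":0},{"hand":1,"dx":0,"dy":0,"dz":0,"yaw":0}]' 60
python3 -c "
from h import *
delta([.5556,.1495,.055],.989); s=bot.observe(); print(s['force'],s['moment'])
"
```

```text
clock: 3.28
position: [0.556, 0.1486, 0.0555]
tool_rot: [-1.571, -0.0, 0.987]
force: [-2.1, -1.1, 7.1]
grip_width: 0.0139
dx 0.5 dy 0.5 dz 0.8 yaw -0.0021 | pos [0.556  0.1486 0.0555] psi 0.9869 tilt [ 2.e-04  1.e-04 -1.e+00]
[-2.10638392 -1.10166767  7.11276052] [-0.16517802  0.50594136  0.02874729]
```

```bash
python3 -m crank '[{"hand":1,"dx":0,"dy":-12,"dz":0,"yaw":0},{"hand":1,"dx":0,"dy":-24,"dz":0,"yaw":0},{"hand":1,"dx":0,"dy":-40,"dz":0,"yaw":0},{"hand":1,"dx":0,"dy":-60,"dz":0,"yaw":0},{"hand":1,"dx":0,"dy":-85,"dz":0,"yaw":0},{"hand":1,"dx":0,"dy":-120,"dz":0,"yaw":0},{"hand":1,"dx":0,"dy":-150,"dz":0,"yaw":0},{"hand":1,"dx":0,"dy":-160,"dz":0,"yaw":0},{"hand":1,"dx":0,"dy":-160,"dz":0,"yaw":0}]' 80
python3 -c "
from h import *
delta([.68,-.168,.215],1.49); s=bot.observe(); print(s['force'],s['moment'])
"
```

```text
clock: 4.03
position: [0.5572, 0.1489, 0.2188]
tool_rot: [-1.574, -0.004, 0.987]
force: [-0.3, 0.2, -2.4]
grip_width: 0.0132
dx -196.7 dy 3.8 dz -277.2 yaw -0.5032 | pos [0.5572 0.1489 0.2188] psi 0.9868 tilt [ 0.0049  0.002  -1.    ]
[-0.31881077  0.18536706 -2.38823502] [ 0.03497944 -0.03649176 -0.00630438]
```

```bash
python3 -m crank '[{"hand":1,"dx":-24,"dy":0,"dz":-34,"yaw":-0.05},{"hand":1,"dx":-48,"dy":0,"dz":-68,"yaw":-0.11},{"hand":1,"dx":-72,"dy":0,"dz":-102,"yaw":-0.18},{"hand":1,"dx":-96,"dy":0,"dz":-136,"yaw":-0.25},{"hand":1,"dx":-120,"dy":0,"dz":-170,"yaw":-0.32},{"hand":1,"dx":-144,"dy":0,"dz":-204,"yaw":-0.39},{"hand":1,"dx":-168,"dy":0,"dz":-238,"yaw":-0.44},{"hand":1,"dx":-190,"dy":0,"dz":-268,"yaw":-0.48},{"hand":1,"dx":-197,"dy":0,"dz":-277,"yaw":-0.503},{"hand":1,"dx":-197,"dy":0,"dz":-277,"yaw":-0.503},{"hand":1,"dx":-197,"dy":0,"dz":-277,"yaw":-0.503},{"hand":1,"dx":-197,"dy":0,"dz":-277,"yaw":-0.503}]'
python3 -c "
from h import *
delta([.68,-.168,.215],1.49); s=bot.observe(); print(s['force'],s['moment'],s['qpos'])
C,im=shot('w5')
print(proj(C,[.593,-.168,.1]))
"
```

```text
clock: 5.03
position: [0.6781, -0.1672, 0.2145]
tool_rot: [-1.57, -0.001, 1.49]
force: [0.3, 0.8, -0.8]
grip_width: 0.0131
dx -0.6 dy -0.5 dz -2.0 yaw 0.0004 | pos [ 0.6781 -0.1672  0.2145] psi 1.4904 tilt [-1.1e-03  8.0e-04 -1.0e+00]
[ 0.29839713  0.7523318  -0.76649501] [ 0.05982719 -0.054291   -0.01984687] [ 0.10179896  0.63968069  0.09404671  1.37441958 -0.06268068  1.13155251
  1.69448797]
w5 tcp [ 0.6781 -0.1672  0.2145] moved [0.14 0.31 0.28]
[[274.16044946  80.44917148]]
```

View pics/w5.png

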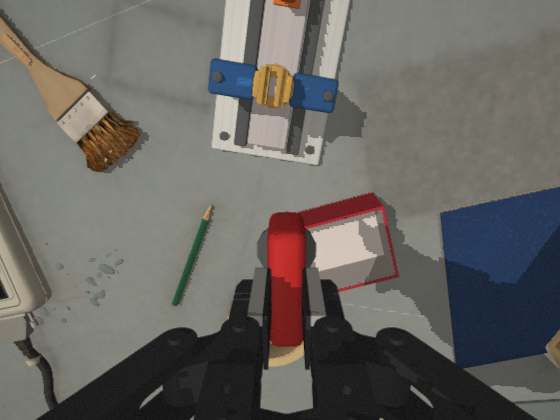

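```bash
python3 -c "
from h import *
crop('pics/w5.png',(232,46,316,122),9,'pics/w5c.png')
crop('pics/w5.png',(202,0,358,170),3.5,'pics/w5e.png')"
```

```text
(no output)
```

View pics/w5c.png

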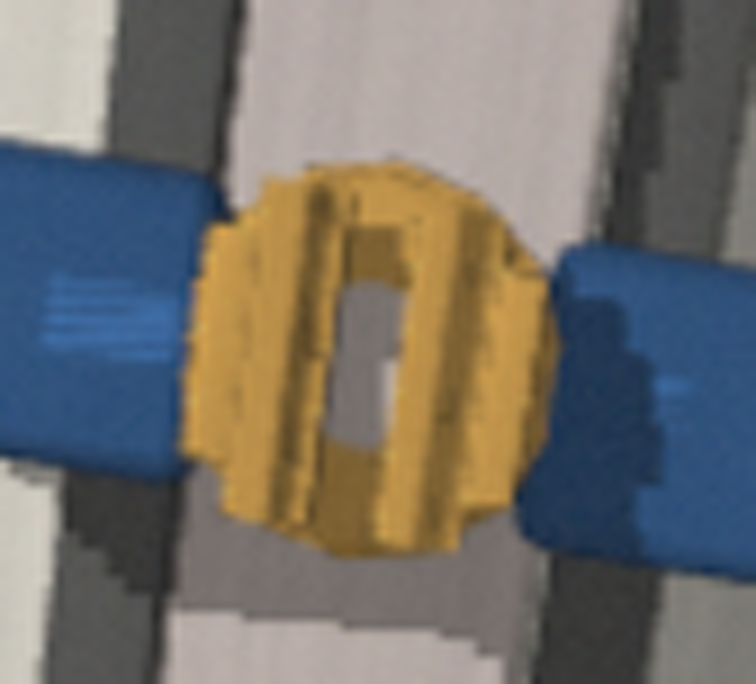

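View pics/w5e.png

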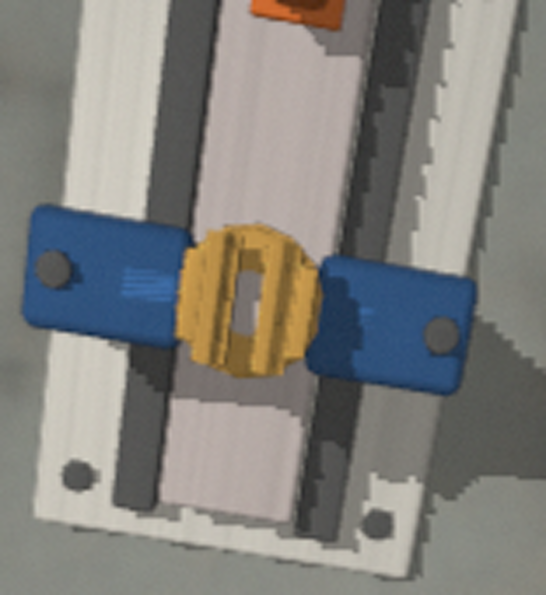

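```bash
python3 -c "
from h import *
C=load('w5')
g=lambda a,b,z: ground(C,(232+a/9,46+b/9),z)
print('screw',g(369,360,.1))
for A,B in [((347,540),(385,215)),((385,540),(425,200)),((328,445),(345,285)),((385,445),(405,285)),((250,515),(300,180)),((420,545),(460,205))]:
  d=g(*B,.1)-g(*A,.1); print('slot yaw',np.arctan2(d[1],d[0])-np.pi)
e=lambda a,b,z: ground(C,(202+a/3.5,b/3.5),z)
Bk=[e(38,208,.078),e(475,280,.078),e(455,392,.078),e(24,325,.078)]
print('bridge c',np.mean(Bk,0), [np.linalg.norm(Bk[i]-Bk[i-1]) for i in range(4)])
d=Bk[1]-Bk[0]; print('fix yaw',np.arctan2(d[1],d[0])-np.pi/2)
print('block far end',e(163,495,.033),e(290,520,.033))
d=e(163,495,.033)-e(203,170,.033); print(np.arctan2(d[1],d[0]))
print('base far corners',e(36,518,.008),e(408,577,.008))
"
```

```text
screw [ 0.59665756 -0.16916278  0.1       ]
slot yaw -0.21409916530983608
slot yaw -0.2112335457971839
slot yaw -0.20599240119908124
slot yaw -0.2198337398256922
slot yaw -0.25625960828535366
slot yaw -0.20785713638680026
bridge c [ 0.59718449 -0.16967247  0.078     ] [np.float64(0.02444003589587509), np.float64(0.09562971004474521), np.float64(0.023988557541616246), np.float64(0.0967714792314331)]
fix yaw -0.23368885004446938
block far end [ 0.64402084 -0.19838895  0.033     ] [ 0.65330376 -0.16549483  0.033     ]
-0.2353233735714554
base far corners [ 0.65121114 -0.23793471  0.008     ] [ 0.67675953 -0.13327133  0.008     ]
```

```bash
python3 -c "
from h import *
delta([.5966,-.1692,.18],1.359); delta([.5966,-.1692,.215],1.359)"
```

```text
dx -8.8 dy 34.8 dz 81.1 yaw 0.1321 | pos [ 0.6782 -0.1669  0.2147] psi 1.4911 tilt [-7.e-04  7.e-04 -1.e+00]
dx -8.8 dy -0.2 dz 81.2 yaw 0.1321 | pos [ 0.6782 -0.1669  0.2147] psi 1.4911 tilt [-7.e-04  7.e-04 -1.e+00]
```

```bash
python3 -m crank '[{"hand":1,"dx":-3,"dy":0,"dz":25,"yaw":0.06},{"hand":1,"dx":-6,"dy":0,"dz":50,"yaw":0.132},{"hand":1,"dx":-9,"dy":0,"dz":74,"yaw":0.132},{"hand":1,"dx":-9,"dy":10,"dz":81,"yaw":0.132},{"hand":1,"dx":-9,"dy":25,"dz":81,"yaw":0.132},{"hand":1,"dx":-9,"dy":38,"dz":81,"yaw":0.132},{"hand":1,"dx":-9,"dy":38,"dz":81,"yaw":0.132},{"hand":1,"dx":-9,"dy":38,"dz":81,"yaw":0.132},{"hand":1,"dx":-9,"dy":38,"dz":81,"yaw":0.132}]'
python3 -c "
from h import *
delta([.5966,-.1692,.18],1.359); s=bot.observe(); print(s['force'],s['moment'],s['qpos'])
C,im=shot('w6');C2,im2=shot('s6','side')
print(proj(C,[.5966,-.1692,.1]))
crop(im,(210,130,360,350),3,'pics/w6c.png')
crop(im2,(230,110,330,210),6,'pics/s6c.png')
"
```

```text
clock: 5.83
position: [0.5974, -0.1704, 0.1779]
tool_rot: [-1.572, -0.0, 1.359]
force: [-0.1, 0.2, -1.1]
grip_width: 0.0127
dx 1.0 dy -2.1 dz 1.0 yaw -0.0003 | pos [ 0.5974 -0.1704  0.1779] psi 1.3587 tilt [ 8.e-04 -1.e-04 -1.e+00]
[-0.13499124  0.16334063 -1.0719592 ] [-0.01219014 -0.02735647 -0.02241806] [ 0.10117376  0.54748593  0.12015767  1.64505374 -0.07674741  0.95284438
  1.6071235 ]
w6 tcp [ 0.5974 -0.1704  0.1779] moved [ 0.06 -0.18  0.09]
s6 tcp [ 0.5975 -0.1706  0.178 ] moved [-0.03 -0.18 -0.06]
[[286.46263333 208.78349303]]
```

View pics/w6c.png

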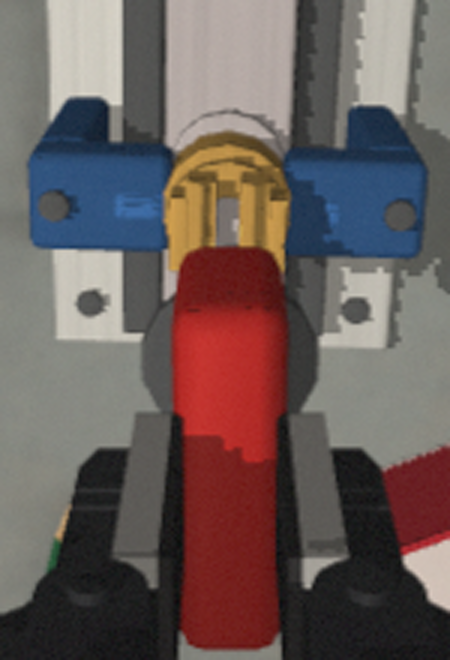

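View pics/s6c.png

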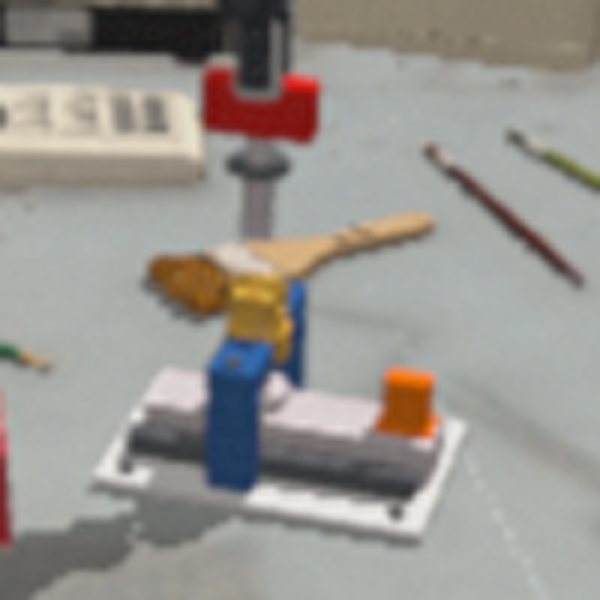

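```bash
python3 -m crank '[{"hand":1,"dx":0,"dy":10,"dz":0,"yaw":0},{"hand":1,"dx":0,"dy":18,"dz":0,"yaw":0},{"hand":1,"dx":0,"dy":21,"dz":0,"yaw":0},{"hand":1,"dx":0,"dy":23,"dz":0,"yaw":0},{"hand":1,"dx":0,"dy":25,"dz":0,"yaw":0},{"hand":1,"dx":0,"dy":26,"dz":0,"yaw":0},{"hand":1,"dx":0,"dy":26,"dz":0,"yaw":0}]' 80
python3 -c "
from h import *
delta([.5966,-.1692,.1465],1.359); s=bot.observe(); print(s['force'],s['moment'])
"
```

```text
clock: 6.52
position: [0.5969, -0.1709, 0.1509]
tool_rot: [-1.571, 0.0, 1.358]
force: [-0.7, -0.4, -0.8]
grip_width: 0.013
dx 1.6 dy 4.4 dz 0.7 yaw -0.0011 | pos [ 0.5969 -0.1709  0.1509] psi 1.3579 tilt [-1.e-04  0.e+00 -1.e+00]
[-0.72911481 -0.36102625 -0.76823689] [ 0.0197226  -0.013482   -0.00852956]
```

```bash
python3 -m crank '[{"hand":1,"dx":0,"dy":1,"dz":0,"yaw":0},{"hand":1,"dx":0,"dy":2,"dz":0,"yaw":0},{"hand":1,"dx":0,"dy":3,"dz":0,"yaw":0},{"hand":1,"dx":0,"dy":4,"dz":0,"yaw":0},{"hand":1,"dx":0,"dy":5,"dz":0,"yaw":0},{"hand":1,"dx":0,"dy":5,"dz":0,"yaw":0}]' 80
python3 -c "
from h import *
delta([.5966,-.1692,.1465],1.359); s=bot.observe(); print(s['force'],s['moment'])
C,im=shot('w7')
crop(im,(210,130,360,350),3,'pics/w7c.png')
C2,im2=shot('s7','side')
crop(im2,(230,110,330,210),6,'pics/s7c.png')
"
```

```text
clock: 7.02
position: [0.5969, -0.1709, 0.1459]
tool_rot: [-1.571, 0.0, 1.358]
force: [-0.3, 0.5, 0.5]
grip_width: 0.0128
dx 1.6 dy -0.6 dz 0.6 yaw -0.0011 | pos [ 0.5969 -0.1709  0.1459] psi 1.3579 tilt [-2.e-04  0.e+00 -1.e+00]
[-0.25528583  0.52495294  0.45255234] [ 0.01576839  0.0208118  -0.0349687 ]
w7 tcp [ 0.5969 -0.1709  0.1459] moved [ 0.01 -0.01  0.07]
s7 tcp [ 0.5969 -0.1709  0.146 ] moved [ 0.04 -0.04  0.09]
```

View pics/w7c.png

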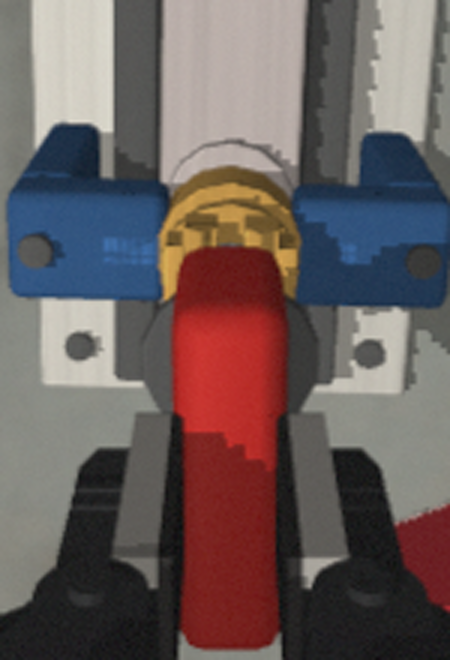

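View pics/s7c.png

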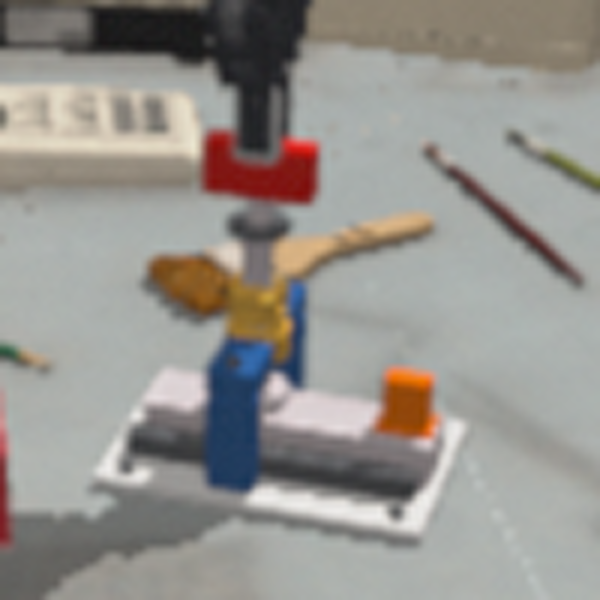

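```bash
cat > st.py <<'E'
from h import *
s=bot.observe(); p,R,_=pose()
print('t %.2f psi %.4f pos %s F %s M %s q7 %.2f'%(s['clock'],np.arctan2(R[1,0],R[0,0]),p.round(4),np.round(s['force'],1),np.round(s['moment'],3),s['qpos'][6]))
E
python3 -m crank '[{"hand":1,"dx":0,"dy":0,"dz":0,"yaw":0.05},{"hand":1,"dx":0,"dy":0,"dz":0,"yaw":0.1},{"hand":1,"dx":0,"dy":0,"dz":0,"yaw":0.15}]' >/dev/null; python3 st.py
python3 -m crank '[{"hand":1,"dx":0,"dy":0,"dz":0,"yaw":0.05},{"hand":1,"dx":0,"dy":0,"dz":0,"yaw":0.1}]' >/dev/null; python3 st.py
python3 -m crank '[{"hand":1,"dx":0,"dy":0.1,"dz":0,"yaw":0.05},{"hand":1,"dx":0,"dy":0.2,"dz":0,"yaw":0.1}]'>/dev/null; python3 st.py
```

```text
t 7.37 psi 1.2054 pos [ 0.597  -0.171   0.1462] F [ 0.2  0.1 -1.5] M [-0.029  0.032  0.007] q7 1.48
t 7.53 psi 1.1056 pos [ 0.597  -0.1709  0.1461] F [ 0.5  0.7 -1.3] M [ 0.124 -0.018  0.091] q7 1.40
t 7.70 psi 1.0057 pos [ 0.597  -0.1708  0.1459] F [ 0.8  1.  -1.8] M [ 0.075 -0.019  0.058] q7 1.32
```

```bash

python3 -m crank '[{"hand":1,"dx":0,"dy":0.12,"dz":0,"yaw":0.05}]' >/dev/null; python3 st.py
python3 -m crank '[{"hand":1,"dx":0,"dy":0.12,"dz":0,"yaw":0.05}]' >/dev/null; python3 st.py
python3 -m crank '[{"hand":1,"dx":0,"dy":0.12,"dz":0,"yaw":0.05}]' >/dev/null; python3 st.py
python3 -m crank '[{"hand":1,"dx":0,"dy":0.12,"dz":0,"yaw":0.05}]' >/dev/null; python3 st.py
```

```text
t 7.78 psi 0.9557 pos [ 0.597  -0.1708  0.1458] F [ 1.1  0.4 -2.1] M [ 0.069 -0.079  0.058] q7 1.27
t 7.87 psi 0.9057 pos [ 0.597  -0.1708  0.1457] F [ 0.5  0.3 -1.6] M [ 0.065 -0.065  0.099] q7 1.23
t 7.95 psi 0.8557 pos [ 0.5971 -0.1708  0.1456] F [-0.2  0.1 -1.6] M [ 0.081 -0.144  0.063] q7 1.19
t 8.03 psi 0.8057 pos [ 0.5971 -0.1708  0.1455] F [ 0.7  0.  -1.9] M [ 0.125 -0.099  0.075] q7 1.15
```

```bash

python3 -m crank '[{"hand":1,"dx":0,"dy":0.12,"dz":0,"yaw":0.05}]' >/dev/null; python3 st.py
python3 -m crank '[{"hand":1,"dx":0,"dy":0.12,"dz":0,"yaw":0.05}]' >/dev/null; python3 st.py
python3 -m crank '[{"hand":1,"dx":0,"dy":0.12,"dz":0,"yaw":0.05}]' >/dev/null; python3 st.py
python3 -m crank '[{"hand":1,"dx":0,"dy":0.12,"dz":0,"yaw":0.05}]' >/dev/null; python3 st.py
```

```text
t 8.12 psi 0.7557 pos [ 0.5971 -0.1708  0.1453] F [-0.9 -0.  -1.5] M [ 0.082 -0.133  0.118] q7 1.11
t 8.20 psi 0.7057 pos [ 0.5971 -0.1708  0.1452] F [ 0.5  0.3 -1.7] M [ 0.108 -0.169  0.109] q7 1.07
t 8.28 psi 0.6558 pos [ 0.5971 -0.1707  0.1451] F [ 1.2  0.4 -1.9] M [ 0.078 -0.134  0.064] q7 1.03
t 8.37 psi 0.6057 pos [ 0.5971 -0.1708  0.145 ] F [ 0.2 -0.1 -2.2] M [ 0.118 -0.183  0.106] q7 0.98
```

```bash
python3 - <<'E'
from h import *
C2,im2=shot('s8','side')
crop(im2,(230,130,310,200),9,'pics/s8c.png')
crop('pics/s7.png',(230,130,310,200),9,'pics/s7d.png')
E
```

```text
s8 tcp [ 0.5971 -0.1708  0.145 ] moved [-0.    0.05 -0.08]
```

View pics/s8c.png

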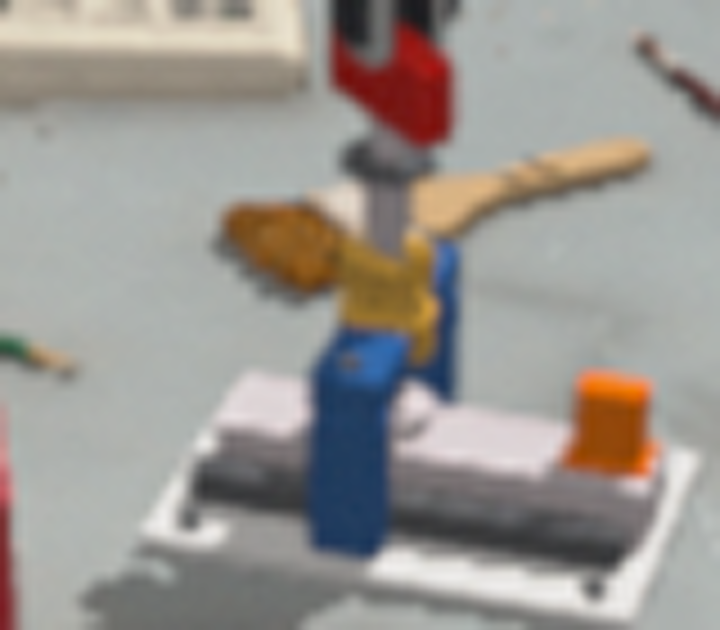

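```bash
sed -i 's/^print.*/print("t %.2f psi %.4f z %.4f F %s Mz %.3f tau7 %.4f qd7 %.3f"%(s["clock"],np.arctan2(R[1,0],R[0,0]),p[2],np.round(s["force"],1),s["moment"][2],s["joint_efforts"][6],s["qd"][6]))/' st.py; python3 st.py
python3 -m crank '[{"hand":1,"dx":0,"dy":0.12,"dz":0,"yaw":0.05}]' >/dev/null; python3 st.py
python3 -m crank '[{"hand":1,"dx":0,"dy":0.12,"dz":0,"yaw":0.05}]' >/dev/null; python3 st.py
python3 -m crank '[{"hand":1,"dx":0,"dy":0,"dz":0,"yaw":0}]' >/dev/null; python3 st.py
```

```text
t 8.42 psi 0.6019 z 0.1449 F [-0.2 -0.1 -1. ] Mz 0.014 tau7 1.5547 qd7 0.099
t 8.50 psi 0.5593 z 0.1448 F [ 0.6 -0.7 -1.7] Mz 0.183 tau7 2.0854 qd7 -0.531
t 8.58 psi 0.5074 z 0.1447 F [-0.1  1.2 -1.2] Mz 0.078 tau7 1.8097 qd7 -0.499
t 8.67 psi 0.5068 z 0.1447 F [ 0.7 -0.6 -2.5] Mz 0.075 tau7 -1.5337 qd7 0.075
```

```bash

for i in 1; do
python3 -m crank '[{"hand":1,"dx":0,"dy":0.06,"dz":0,"yaw":0.025}]' >/dev/null; python3 st.py
python3 -m crank '[{"hand":1,"dx":0,"dy":0.06,"dz":0,"yaw":0.025}]' >/dev/null; python3 st.py
python3 -m crank '[{"hand":1,"dx":0,"dy":0.06,"dz":0,"yaw":0.025}]' >/dev/null; python3 st.py
python3 -m crank '[{"hand":1,"dx":0,"dy":0.06,"dz":0,"yaw":0.025}]' >/dev/null; python3 st.py
python3 -m crank '[{"hand":1,"dx":0,"dy":0.06,"dz":0,"yaw":0.025}]' >/dev/null; python3 st.py
python3 -m crank '[{"hand":1,"dx":0,"dy":0.06,"dz":0,"yaw":0.025}]' >/dev/null; python3 st.py
python3 -m crank '[{"hand":1,"dx":0,"dy":0.06,"dz":0,"yaw":0.025}]' >/dev/null; python3 st.py
python3 -m crank '[{"hand":1,"dx":0,"dy":0.06,"dz":0,"yaw":0.025}]' >/dev/null; python3 st.py
done
```

```text
t 8.75 psi 0.4854 z 0.1447 F [ 0.6  0.6 -2. ] Mz 0.059 tau7 0.9141 qd7 -0.280
t 8.83 psi 0.4577 z 0.1446 F [ 1.1  0.2 -1.9] Mz 0.100 tau7 0.9964 qd7 -0.261
t 8.92 psi 0.4316 z 0.1445 F [ 0.6 -0.2 -2.8] Mz 0.087 tau7 0.8334 qd7 -0.252
t 9.00 psi 0.4062 z 0.1444 F [ 1.4  0.5 -1.9] Mz 0.124 tau7 0.7757 qd7 -0.248
t 9.08 psi 0.3809 z 0.1444 F [ 1.   0.5 -2. ] Mz 0.081 tau7 0.7556 qd7 -0.246
t 9.17 psi 0.3557 z 0.1443 F [ 0.7  0.5 -2.3] Mz 0.022 tau7 0.7455 qd7 -0.247
t 9.25 psi 0.3306 z 0.1443 F [ 1.4  0.  -1.9] Mz 0.087 tau7 0.7401 qd7 -0.246
t 9.33 psi 0.3056 z 0.1442 F [ 2.1  1.3 -1.3] Mz 0.118 tau7 0.7368 qd7 -0.245
```

```bash

python3 -m crank '[{"hand":1,"dx":0,"dy":0.06,"dz":0,"yaw":0.025}]' >/dev/null; python3 st.py
python3 -m crank '[{"hand":1,"dx":0,"dy":0.06,"dz":0,"yaw":0.025}]' >/dev/null; python3 st.py
python3 -m crank '[{"hand":1,"dx":0,"dy":0.06,"dz":0,"yaw":0.025}]' >/dev/null; python3 st.py
python3 -m crank '[{"hand":1,"dx":0,"dy":0.06,"dz":0,"yaw":0.025}]' >/dev/null; python3 st.py
python3 -m crank '[{"hand":1,"dx":0,"dy":0.06,"dz":0,"yaw":0.025}]' >/dev/null; python3 st.py
python3 -m crank '[{"hand":1,"dx":0,"dy":0.06,"dz":0,"yaw":0.025}]' >/dev/null; python3 st.py
```

```text
t 9.42 psi 0.2805 z 0.1441 F [ 1.1  0.6 -1.8] Mz 0.127 tau7 0.7319 qd7 -0.244
t 9.50 psi 0.2555 z 0.1441 F [ 1.4  0.8 -1.9] Mz 0.120 tau7 0.7234 qd7 -0.244
t 9.58 psi 0.2305 z 0.1440 F [ 2.   0.2 -2.2] Mz 0.116 tau7 0.7164 qd7 -0.244
t 9.67 psi 0.2055 z 0.1440 F [ 0.7  0.9 -0.8] Mz 0.126 tau7 0.7121 qd7 -0.244
t 9.75 psi 0.1805 z 0.1439 F [ 0.6  1.2 -2. ] Mz 0.097 tau7 0.7063 qd7 -0.244
t 9.83 psi 0.1555 z 0.1439 F [ 1.2  0.3 -1.8] Mz 0.184 tau7 0.6993 qd7 -0.244
```

```bash

python3 -m crank '[{"hand":1,"dx":0,"dy":0.06,"dz":0,"yaw":0.025}]' >/dev/null; python3 st.py
python3 -m crank '[{"hand":1,"dx":0,"dy":0.06,"dz":0,"yaw":0.025}]' >/dev/null; python3 st.py
python3 -m crank '[{"hand":1,"dx":0,"dy":0.06,"dz":0,"yaw":0.025}]' >/dev/null; python3 st.py
python3 -m crank '[{"hand":1,"dx":0,"dy":0.06,"dz":0,"yaw":0.025}]' >/dev/null; python3 st.py
```

```text
t 9.92 psi 0.1305 z 0.1438 F [ 1.3  0.7 -1.1] Mz 0.173 tau7 0.6928 qd7 -0.245
t 10.00 psi 0.1054 z 0.1437 F [ 0.9  0.7 -1.2] Mz 0.171 tau7 0.6865 qd7 -0.245
t 10.08 psi 0.0805 z 0.1437 F [ 1.1  0.7 -1.2] Mz 0.111 tau7 0.6802 qd7 -0.244
t 10.17 psi 0.0554 z 0.1436 F [0.9 0.7 0.5] Mz 0.173 tau7 0.6737 qd7 -0.244
```

```bash

python3 -m crank '[{"hand":1,"dx":0,"dy":0.06,"dz":0,"yaw":0.025}]' >/dev/null; python3 st.py
python3 -m crank '[{"hand":1,"dx":0,"dy":0.06,"dz":0,"yaw":0.025},{"hand":1,"dx":0,"dy":0.06,"dz":0,"yaw":0.025},{"hand":1,"dx":0,"dy":0.06,"dz":0,"yaw":0.025},{"hand":1,"dx":0,"dy":0.06,"dz":0,"yaw":0.025},{"hand":1,"dx":0,"dy":0.06,"dz":0,"yaw":0.025},{"hand":1,"dx":0,"dy":0.06,"dz":0,"yaw":0.025}]' >/dev/null; python3 st.py
python3 - <<'E'
from h import *
shot('w9'); shot('t9','top')
E
```

```text
t 10.25 psi 0.0304 z 0.1436 F [0.8 0.2 0.2] Mz 0.111 tau7 0.6670 qd7 -0.243
t 10.75 psi 0.0081 z 0.1435 F [ 1.9  1.2 -0. ] Mz 0.096 tau7 -0.1189 qd7 -0.001
w9 tcp [ 0.5969 -0.171   0.1435] moved [0.05 0.07 0.02]
t9 tcp [ 0.597  -0.1709  0.1435] moved [-0.03 -0.02 -0.01]
```

View pics/w9.png

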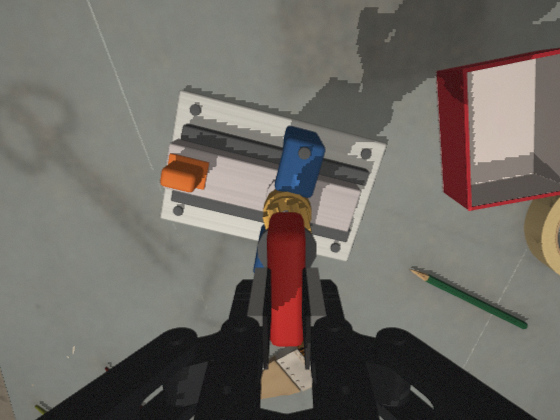

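```bash

python3 -m crank '[{"hand":1,"dx":0,"dy":0,"dz":0,"yaw":-0.05},{"hand":1,"dx":0,"dy":0,"dz":0,"yaw":-0.1},{"hand":1,"dx":0,"dy":0,"dz":0,"yaw":-0.14},{"hand":1,"dx":0,"dy":0,"dz":0,"yaw":-0.14},{"hand":1,"dx":0,"dy":0,"dz":0,"yaw":-0.14},{"hand":1,"dx":0,"dy":0,"dz":0,"yaw":-0.14}]' >/dev/null; python3 st.py
python3 -m crank '[{"hand":1,"dx":0,"dy":-2,"dz":0,"yaw":0},{"hand":1,"dx":0,"dy":-4,"dz":0,"yaw":0},{"hand":1,"dx":0,"dy":-6,"dz":0,"yaw":0},{"hand":1,"dx":0,"dy":-9,"dz":0,"yaw":0}]' >/dev/null; python3 st.py
python3 -m crank '[{"hand":1,"dx":0,"dy":-6,"dz":0,"yaw":0},{"hand":1,"dx":0,"dy":-16,"dz":0,"yaw":0},{"hand":1,"dx":0,"dy":-32,"dz":0,"yaw":0},{"hand":1,"dx":0,"dy":-52,"dz":0,"yaw":0},{"hand":1,"dx":0,"dy":-62,"dz":0,"yaw":0},{"hand":1,"dx":0,"dy":-62,"dz":0,"yaw":0}]' >/dev/null; python3 st.py
python3 - <<'E'
from h import *
delta([.556,.1486,.215],.987)
E
```

```text
t 11.35 psi 0.1464 z 0.1434 F [ 0.4 -0.4 -1.4] Mz -0.172 tau7 0.0526 qd7 0.045
t 11.68 psi 0.1477 z 0.1526 F [ 0.1 -0.6 -0.6] Mz 0.028 tau7 0.0639 qd7 -0.018
t 12.18 psi 0.1478 z 0.2172 F [ 0.1 -0.6 -1.4] Mz -0.013 tau7 -0.2301 qd7 0.011
dx 5.6 dy 1.8 dz 322.7 yaw -0.8392 | pos [ 0.598  -0.1714  0.2172] psi 0.1478 tilt [ 3.8e-03 -6.0e-04 -1.0e+00]
```

```bash
python3 - <<'E'
from h import *
delta([.68,-.168,.215],1.40)
E
python3 -m crank '[{"hand":1,"dx":18,"dy":0,"dz":-2,"yaw":-0.12},{"hand":1,"dx":35,"dy":0,"dz":-4,"yaw":-0.24},{"hand":1,"dx":52,"dy":0,"dz":-6,"yaw":-0.36},{"hand":1,"dx":70,"dy":0,"dz":-8,"yaw":-0.48},{"hand":1,"dx":81,"dy":0,"dz":-8,"yaw":-0.60},{"hand":1,"dx":81,"dy":0,"dz":-8,"yaw":-0.72},{"hand":1,"dx":81,"dy":0,"dz":-8,"yaw":-0.84},{"hand":1,"dx":81,"dy":0,"dz":-8,"yaw":-0.96},{"hand":1,"dx":81,"dy":0,"dz":-8,"yaw":-1.08},{"hand":1,"dx":81,"dy":0,"dz":-8,"yaw":-1.20},{"hand":1,"dx":81,"dy":0,"dz":-8,"yaw":-1.252},{"hand":1,"dx":81,"dy":0,"dz":-8,"yaw":-1.252}]' >/dev/null
python3 -m crank '[{"hand":1,"dx":0,"dy":0,"dz":0,"yaw":0},{"hand":1,"dx":0,"dy":0,"dz":0,"yaw":0}]'
python3 - <<'E'
from h import *
C,im=shot('w10'); c=proj(C,[.5967,-.1692,.097])[0]; print(c)
x,y=int(c[0]),int(c[1])
x0,y0=max(0,x-42),max(0,y-38); print(x0,y0)
crop(im,(x0,y0,x0+84,y0+76),9,'pics/w10c.png')
E
```

```text
dx 81.6 dy 2.5 dz -8.8 yaw -1.2522 | pos [ 0.598  -0.1714  0.2172] psi 0.1478 tilt [ 3.8e-03 -6.0e-04 -1.0e+00]
clock: 13.35
position: [0.6781, -0.1668, 0.214]
tool_rot: [-1.57, -0.0, 1.398]
force: [-0.1, -0.2, -1.0]
grip_width: 0.0127
w10 tcp [ 0.6781 -0.1668  0.214 ] moved [0.05 0.   0.1 ]
[262.35596736  87.75959899]
220 49
```

View pics/w10c.png

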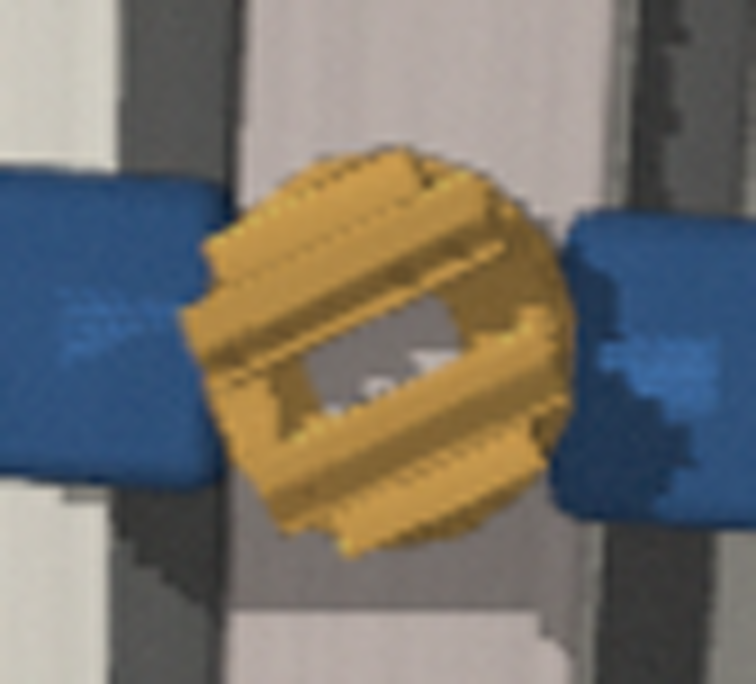

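```bash
python3 -c "
from h import *
C=load('w10')
g=lambda a,b,z: ground(C,(220+a/9,49+b/9),z)
for A,B in [((235,385),(500,240)),((285,440),(540,310)),((205,365),(490,205)),((180,310),(470,175)),((280,520),(570,400))]:
  d=g(*B,.097)-g(*A,.097); print('slot yaw',np.arctan2(d[1],d[0])-np.pi, np.arctan2(d[1],d[0]))
print(g(380,350,.097))
"
```

```text
slot yaw -1.2699750151306446 1.8716176384591485
slot yaw -1.2947588736752558 1.8468337799145373
slot yaw -1.2610333530696727 1.8805593005201204
slot yaw -1.334785800039255 1.8068068535505382
slot yaw -1.3676040621130412 1.773988591476752
[ 0.59677032 -0.16931191  0.097     ]
```

```bash
python3 - <<'E'
from h import *
delta([.556,.1486,.215],.987)
E
```

```text
dx 289.8 dy -0.8 dz 174.5 yaw 0.4111 | pos [ 0.6781 -0.1668  0.2141] psi 1.3981 tilt [-5.e-04  0.e+00 -1.e+00]
```

View pics/w10.png

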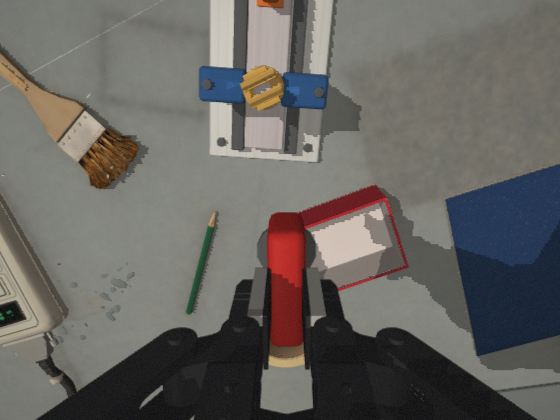

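Handle and collar (286, 245) sit in the hand just as in w5, so nothing has slipped. Now back to the stand.

```bash
python3 -m crank '[{"hand":1,"dx":33,"dy":0,"dz":20,"yaw":0.05},{"hand":1,"dx":66,"dy":0,"dz":40,"yaw":0.1},{"hand":1,"dx":99,"dy":0,"dz":60,"yaw":0.15},{"hand":1,"dx":132,"dy":0,"dz":80,"yaw":0.2},{"hand":1,"dx":165,"dy":0,"dz":100,"yaw":0.25},{"hand":1,"dx":198,"dy":0,"dz":120,"yaw":0.3},{"hand":1,"dx":231,"dy":0,"dz":140,"yaw":0.35},{"hand":1,"dx":262,"dy":0,"dz":158,"yaw":0.4},{"hand":1,"dx":283,"dy":0,"dz":171,"yaw":0.411},{"hand":1,"dx":290,"dy":0,"dz":174.5,"yaw":0.411},{"hand":1,"dx":290,"dy":0,"dz":174.5,"yaw":0.411},{"hand":1,"dx":290,"dy":0,"dz":174.5,"yaw":0.411}]'
python3 -m crank '[{"hand":1,"dx":0,"dy":60,"dz":0,"yaw":0},{"hand":1,"dx":0,"dy":90,"dz":0,"yaw":0},{"hand":1,"dx":0,"dy":100,"dz":0,"yaw":0},{"hand":1,"dx":0,"dy":100,"dz":0,"yaw":0},{"hand":1,"dx":0,"dy":100,"dz":0,"yaw":0},{"hand":1,"dx":0,"dy":100,"dz":0,"yaw":0}]'
python3 - <<'E'
from h import *
delta([.556,.1486,.055],.987)
C,im=shot('w11'); crop(im,(200,120,370,340),2.7,'pics/w11c.png')
C,im=shot('s11','side'); crop(im,(250,180,350,280),6,'pics/s11c.png')
E
```

```text
clock: 14.4
position: [0.5558, 0.1482, 0.2145]
tool_rot: [-1.571, 0.0, 0.989]
force: [0.8, -0.6, -1.2]
grip_width: 0.0128
clock: 14.9
position: [0.5568, 0.1478, 0.116]
tool_rot: [-1.572, -0.001, 0.987]
force: [0.3, -0.1, -0.7]
grip_width: 0.0128
dx 0.1 dy 61.0 dz 1.2 yaw 0.0004 | pos [0.5568 0.1478 0.116 ] psi 0.9874 tilt [ 1.9e-03  3.0e-04 -1.0e+00]
w11 tcp [0.5568 0.1478 0.116 ] moved [0.08 0.34 0.26]
s11 tcp [0.5569 0.1481 0.1162] moved [-0.16  0.22 -0.03]
```

View pics/w11c.png

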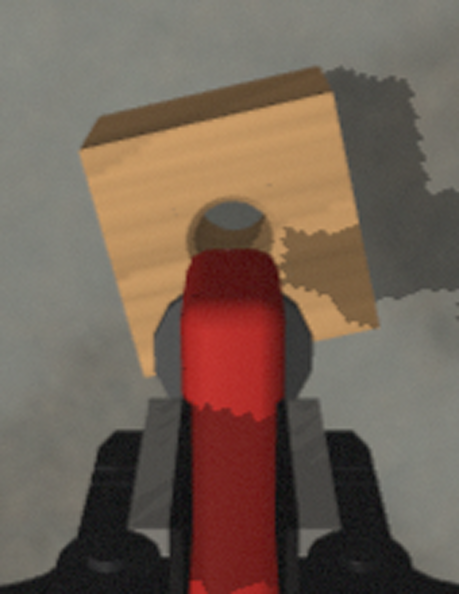

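View pics/s11c.png

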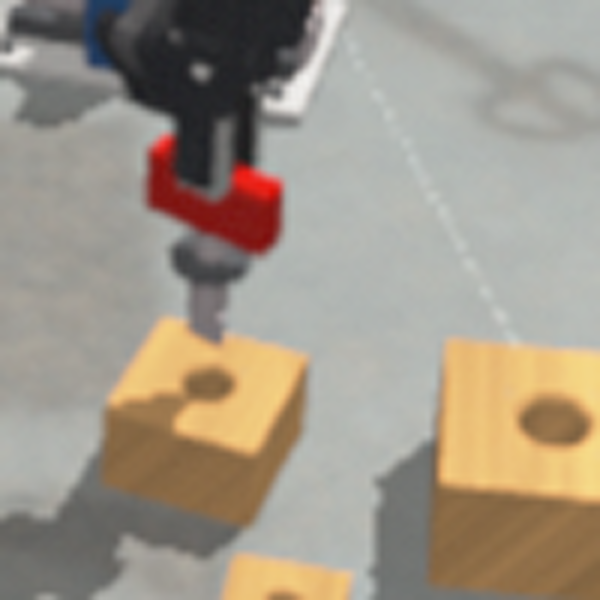

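```bash
python3 -m crank '[{"hand":1,"dx":0,"dy":8,"dz":0.8,"yaw":0},{"hand":1,"dx":0,"dy":16,"dz":0.8,"yaw":0},{"hand":1,"dx":0,"dy":24,"dz":0.8,"yaw":0},{"hand":1,"dx":0,"dy":30,"dz":0.8,"yaw":0},{"hand":1,"dx":0,"dy":30,"dz":0.8,"yaw":0}]' ; python3 st.py
python3 -m crank '[{"hand":1,"dx":0,"dy":10,"dz":0,"yaw":0},{"hand":1,"dx":0,"dy":18,"dz":0,"yaw":0},{"hand":1,"dx":0,"dy":24,"dz":0,"yaw":0},{"hand":1,"dx":0,"dy":28,"dz":0,"yaw":0},{"hand":1,"dx":0,"dy":30,"dz":0,"yaw":0},{"hand":1,"dx":0,"dy":30,"dz":0,"yaw":0}]'
```

```text
clock: 15.42
position: [0.5541, 0.1488, 0.0828]
tool_rot: [-1.57, 0.002, 0.989]
force: [-0.7, -0.1, -0.5]
grip_width: 0.0128
t 15.42 psi 0.9891 z 0.0828 F [-0.7 -0.1 -0.5] Mz 0.002 tau7 0.0647 qd7 -0.001
clock: 15.92
position: [0.5552, 0.1488, 0.0555]
tool_rot: [-1.571, -0.0, 0.989]
force: [-8.1, -3.1, 23.7]
grip_width: 0.0129
```

```bash
python3 -m crank '[{"hand":1,"dx":0,"dy":-0.5,"dz":0,"yaw":0},{"hand":0.8,"dx":0,"dy":-0.5,"dz":0,"yaw":0},{"hand":0.4,"dx":0,"dy":-0.5,"dz":0,"yaw":0},{"hand":0,"dx":0,"dy":-0.5,"dz":0,"yaw":0},{"hand":0,"dx":0,"dy":-0.5,"dz":0,"yaw":0},{"hand":0,"dx":0,"dy":-0.5,"dz":0,"yaw":0},{"hand":0,"dx":0,"dy":-0.5,"dz":0,"yaw":0},{"hand":0,"dx":0,"dy":-0.5,"dz":0,"yaw":0}]' 
python3 - <<'E'
from h import *
C,im=shot('w12');C,im=shot('s12','side'); crop(im,(250,180,350,280),6,'pics/s12c.png')
E
```

```text
clock: 16.58
position: [0.5549, 0.149, 0.0549]
tool_rot: [-1.571, 0.0, 0.989]
force: [1.0, 0.6, 0.0]
grip_width: 0.085
w12 tcp [0.5549 0.149  0.0549] moved [ 0.03 -0.03  0.01]
s12 tcp [0.555 0.149 0.055] moved [-0.  0.  0.]
```

View pics/w12.png

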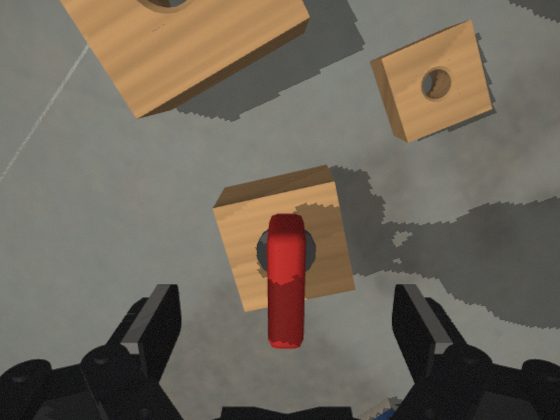

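View pics/s12c.png

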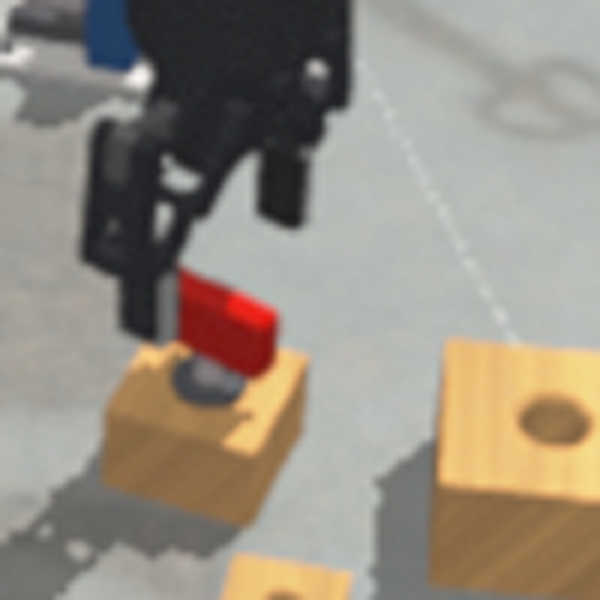

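```bash
python3 -m crank '[{"hand":0,"dx":0,"dy":-10,"dz":0,"yaw":0},{"hand":0,"dx":0,"dy":-30,"dz":0,"yaw":0},{"hand":0,"dx":0,"dy":-70,"dz":0,"yaw":0},{"hand":0,"dx":0,"dy":-110,"dz":0,"yaw":0},{"hand":0,"dx":0,"dy":-130,"dz":0,"yaw":0},{"hand":0,"dx":0,"dy":-130,"dz":0,"yaw":0}]' 60
python3 - <<'E'
from h import *
delta([.5208,-.1511,.185],1.336)
E
```

```text
clock: 17.18
position: [0.5571, 0.1495, 0.1905]
tool_rot: [-1.575, -0.006, 0.989]
force: [-0.2, -0.1, 0.0]
grip_width: 0.0853
dx -271.0 dy 4.5 dz -135.0 yaw -0.3474 | pos [0.5571 0.1495 0.1905] psi 0.9886 tilt [ 0.0068  0.0027 -1.    ]
```

```bash
python3 -m crank '[{"hand":0,"dx":-32,"dy":0,"dz":-16,"yaw":-0.05},{"hand":0,"dx":-64,"dy":0,"dz":-32,"yaw":-0.1},{"hand":0,"dx":-96,"dy":0,"dz":-48,"yaw":-0.15},{"hand":0,"dx":-128,"dy":0,"dz":-64,"yaw":-0.2},{"hand":0,"dx":-160,"dy":0,"dz":-80,"yaw":-0.25},{"hand":0,"dx":-192,"dy":0,"dz":-96,"yaw":-0.3},{"hand":0,"dx":-224,"dy":0,"dz":-112,"yaw":-0.347},{"hand":0,"dx":-254,"dy":0,"dz":-126,"yaw":-0.347},{"hand":0,"dx":-271,"dy":0,"dz":-135,"yaw":-0.347},{"hand":0,"dx":-271,"dy":0,"dz":-135,"yaw":-0.347},{"hand":0,"dx":-271,"dy":0,"dz":-135,"yaw":-0.347},{"hand":0,"dx":-271,"dy":0,"dz":-135,"yaw":-0.347}]'
python3 - <<'E'
from h import *
delta([.5208,-.1511,.185],1.336)
C,im=shot('w13'); print(proj(C,[[.5208,-.1511,.06],[.5967,-.1693,.097]]))
shot('s13','side')
E
```

```text
clock: 18.18
position: [0.5189, -0.1507, 0.1852]
tool_rot: [-1.571, -0.0, 1.337]
force: [0.2, -0.5, 0.6]
grip_width: 0.0853
dx 0.1 dy 0.2 dz -1.9 yaw 0.0006 | pos [ 0.5189 -0.1507  0.1852] psi 1.3366 tilt [ 1.e-04  5.e-04 -1.e+00]
w13 tcp [ 0.5189 -0.1507  0.1852] moved [ 0.09  0.32 -0.07]
[[285.30622969 193.38390486]
 [285.16962445 302.05467225]]
s13 tcp [ 0.519  -0.1504  0.1851] moved [ 0.05  0.08 -0.03]
```

View pics/w13.png

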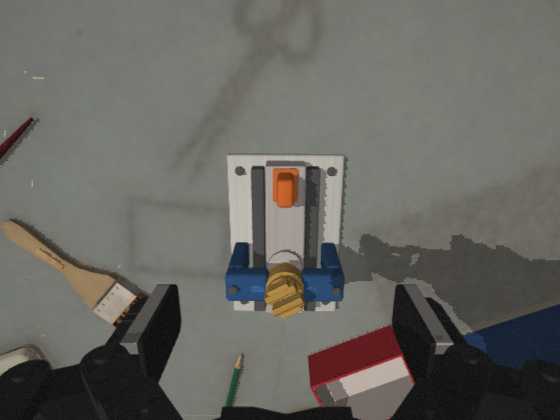

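```bash
python3 -c "
from h import *
crop('pics/w13.png',(225,150,350,320),3.5,'pics/w13b.png')
crop('pics/w13.png',(250,155,322,215),10,'pics/w13c.png')"
```

```text
(no output)
```

View pics/w13c.png

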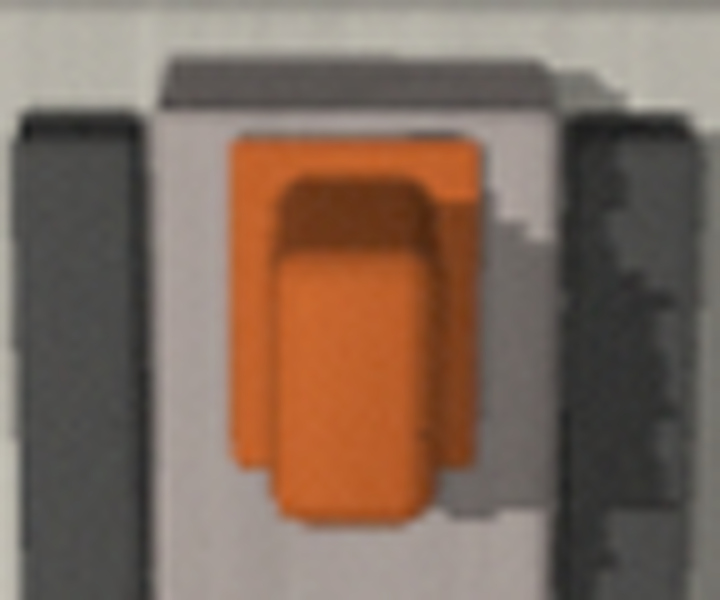

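View pics/w13b.png

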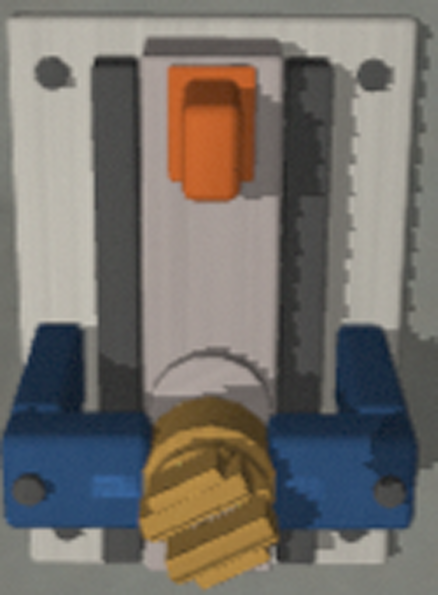

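```bash
python3 -c "
from h import *
C=load('w13')
g=lambda a,b,z: ground(C,(250+a/10,155+b/10),z)
for zt in (.059,.061,.063):
  H=np.array([g(275,255,zt),g(427,255,zt),g(435,520,zt),g(276,520,zt)]); print(zt,'tab',H.mean(0).round(4),[round(np.linalg.norm(H[i]-H[i-1]),4) for i in range(4)])
  d=H[3]+H[2]-H[0]-H[1]; print(np.arctan2(d[1],d[0]))
F=np.array([g(231,138,.035),g(480,138,.035),g(477,468,.035),g(233,468,.035)]);print('flange',F.mean(0).round(4),[round(np.linalg.norm(F[i]-F[i-1]),4) for i in range(4)])
B=[g(155,108,.033),g(557,108,.033)]; print('block front mid',np.mean(B,0),np.linalg.norm(B[0]-B[1]))
print('expect front mid', np.array([.5967,-.1693])-.075*np.array([.9725,-.2328]))
delta([.5208,-.1505,.039],1.336)
"
```

```text
0.059 tab [ 0.5215 -0.1513  0.059 ] [np.float64(0.0225), np.float64(0.0122), np.float64(0.0225), np.float64(0.0131)]
-0.21859737660195333
0.061 tab [ 0.5209 -0.1511  0.061 ] [np.float64(0.0224), np.float64(0.0122), np.float64(0.0224), np.float64(0.013)]
-0.21859737660195339
0.063 tab [ 0.5204 -0.151   0.063 ] [np.float64(0.0222), np.float64(0.0121), np.float64(0.0222), np.float64(0.0129)]
-0.2185973766019535
flange [ 0.5211 -0.151   0.035 ] [np.float64(0.0299), np.float64(0.0215), np.float64(0.0299), np.float64(0.0217)]
block front mid [ 0.50448305 -0.14698798  0.033     ] 0.03476802033553888
expect front mid [ 0.5237625 -0.15184  ]
dx 0.2 dy 146.1 dz -1.8 yaw 0.0016 | pos [ 0.519  -0.1503  0.1851] psi 1.3376 tilt [ 1.e-04  4.e-04 -1.e+00]
```

```bash
python3 -m crank '[{"hand":0,"dx":-1,"dy":30,"dz":-1.8,"yaw":0},{"hand":0,"dx":-1,"dy":65,"dz":-1.8,"yaw":0},{"hand":0,"dx":-1,"dy":100,"dz":-1.8,"yaw":0},{"hand":0,"dx":-1,"dy":125,"dz":-1.8,"yaw":0},{"hand":0,"dx":-1,"dy":140,"dz":-1.8,"yaw":0},{"hand":0,"dx":-1,"dy":146,"dz":-1.8,"yaw":0},{"hand":0,"dx":-1,"dy":146,"dz":-1.8,"yaw":0},{"hand":0,"dx":-1,"dy":146,"dz":-1.8,"yaw":0},{"hand":0,"dx":-1,"dy":146,"dz":-1.8,"yaw":0}]' 40
python3 - <<'E'
from h import *
delta([.5208,-.1511,.038],1.336)
C,im=shot('w14'); crop(im,(160,130,420,330),3,'pics/w14c.png')
C,im=shot('s14','side'); crop(im,(230,110,330,210),6,'pics/s14c.png')
E
```

```text
clock: 19.03
position: [0.5211, -0.1529, 0.0402]
tool_rot: [-1.572, -0.0, 1.336]
force: [0.1, 0.2, 0.1]
grip_width: 0.0854
dx 1.7 dy 2.2 dz 0.7 yaw 0.0003 | pos [ 0.5211 -0.1529  0.0402] psi 1.3363 tilt [ 1.7e-03 -3.0e-04 -1.0e+00]
w14 tcp [ 0.5211 -0.1529  0.0402] moved [ 0.02 -0.08  0.05]
s14 tcp [ 0.5211 -0.153   0.0402] moved [-0.11 -0.01 -0.12]
```

View pics/w14c.png

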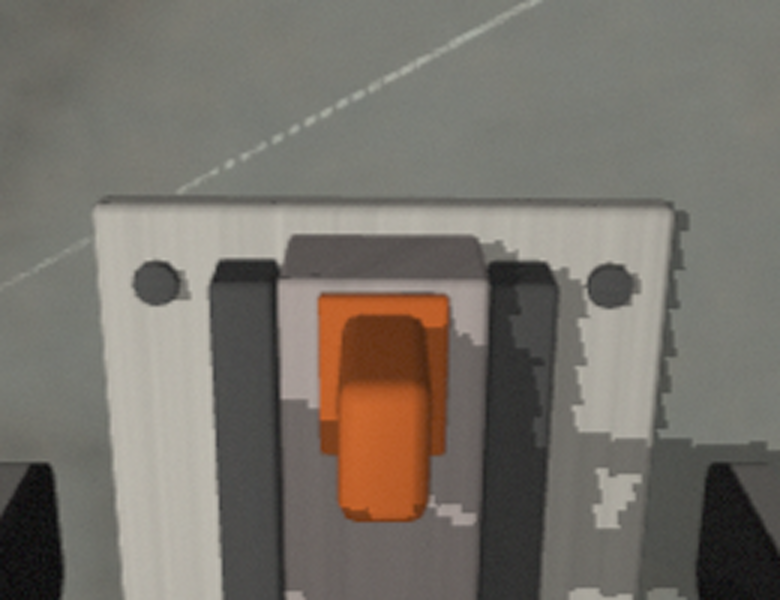

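View pics/s14c.png

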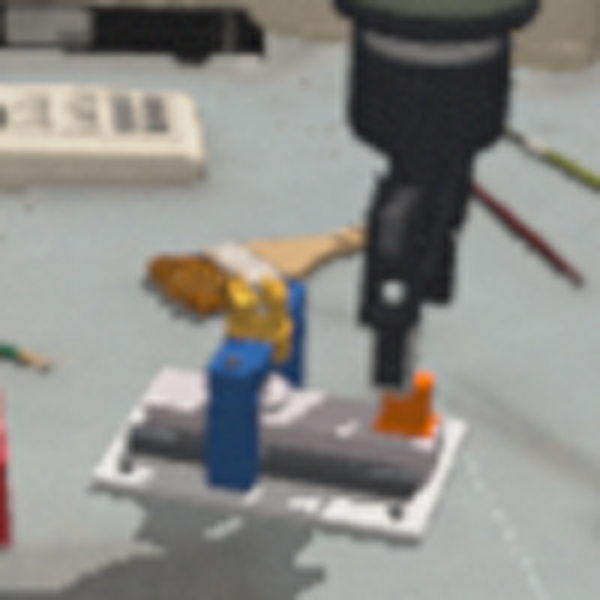

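```bash
python3 -m crank '[{"hand":0,"dx":0.6,"dy":2,"dz":0,"yaw":0},{"hand":0.3,"dx":0.6,"dy":2,"dz":0,"yaw":0},{"hand":0.5,"dx":0.6,"dy":2,"dz":0,"yaw":0},{"hand":0.6,"dx":0.6,"dy":2,"dz":0,"yaw":0},{"hand":0.65,"dx":0.6,"dy":2,"dz":0,"yaw":0},{"hand":0.65,"dx":0.6,"dy":2,"dz":0,"yaw":0}]' 40
python3 st.py
```

```text
clock: 19.63
position: [0.5204, -0.1524, 0.037]
tool_rot: [-1.571, 0.0, 1.336]
force: [0.4, 0.6, -0.2]
grip_width: 0.03
t 19.63 psi 1.3359 z 0.0370 F [ 0.4  0.6 -0.2] Mz 0.005 tau7 -0.0004 qd7 0.001
```

```bash
python3 -m crank '[{"hand":0.65,"dx":0,"dy":-1.5,"dz":0,"yaw":0},{"hand":0.75,"dx":0,"dy":-1.5,"dz":0,"yaw":0},{"hand":1,"dx":0,"dy":-1.5,"dz":0,"yaw":0},{"hand":1,"dx":0,"dy":-1.5,"dz":0,"yaw":0},{"hand":1,"dx":0,"dy":-1.5,"dz":0,"yaw":0},{"hand":1,"dx":0,"dy":-1.5,"dz":0,"yaw":0},{"hand":1,"dx":0,"dy":-1.5,"dz":0,"yaw":0}]' 40
python3 st.py
python3 - <<'E'
from h import *
C,im=shot('w15'); crop(im,(160,130,420,330),3,'pics/w15c.png')
E
```

```text
clock: 20.22
position: [0.5204, -0.1524, 0.0385]
tool_rot: [-1.571, 0.0, 1.336]
force: [0.9, 0.0, -0.6]
grip_width: 0.0005
t 20.22 psi 1.3359 z 0.0385 F [ 0.9  0.  -0.6] Mz -0.006 tau7 0.0000 qd7 0.000
w15 tcp [ 0.5204 -0.1524  0.0385] moved [0.01 0.01 0.02]
```

View pics/w15c.png

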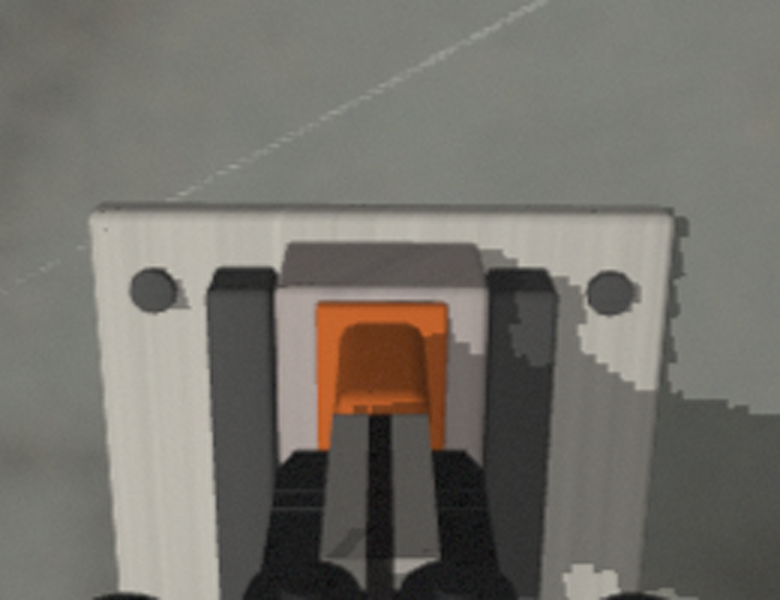

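```bash
python3 - <<'E'
from h import *
C=load('w15'); p,R,s=pose()
print('grip',s['grip_width'],p)
pts=np.array([[0,0,11],[0,0,-11],[0,-19,11],[0,0,0]])/1e3
print(proj(C,p+pts@R.T))
f=lambda x,y,z:[ .5967+np.cos(-.235)*x-np.sin(-.235)*y, -.1693+np.sin(-.235)*x+np.cos(-.235)*y, z]
print(proj(C,[f(-.090,0,.061),f(-.066,0,.061),f(-.090,0,.035),f(-.066,0,.035)]))
C,im=shot('s15','side'); crop(im,(240,120,320,200),8,'pics/s15c.png')
crop('pics/w15.png',(240,200,340,320),6,'pics/w15d.png')
E
```

```text
grip -0.00019976094368112936 [ 0.52041612 -0.15242853  0.03849   ]
[[284.50961592 241.59360857]
 [284.56521644 281.63915509]
 [284.31829267 259.30441422]
 [284.53795518 262.00459184]]
[[287.44774195 261.14893344]
 [287.37225407 309.35712505]
 [287.29010251 237.06402702]
 [287.23065813 280.10470509]]
s15 tcp [ 0.5204 -0.1524  0.0385] moved [ 0.02  0.02 -0.02]
```

View pics/s15c.png

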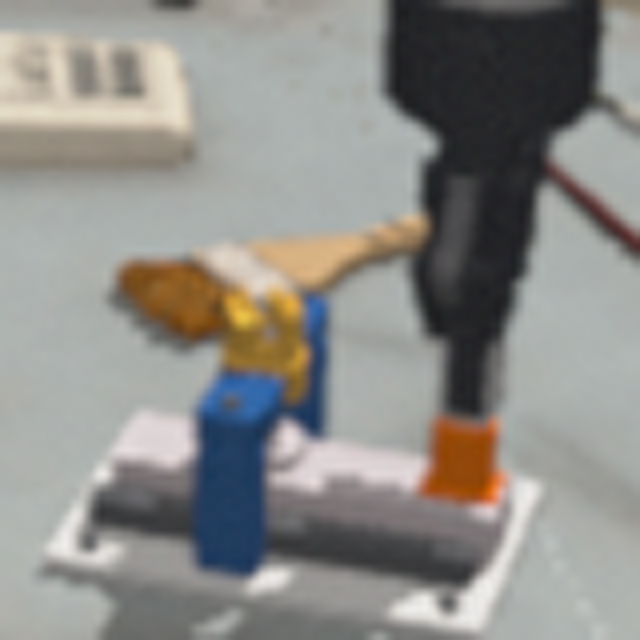

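View pics/w15d.png

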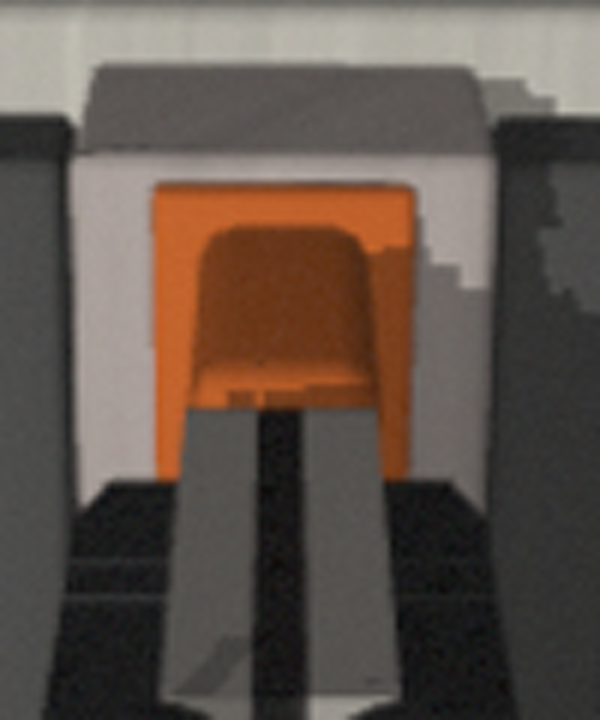

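```bash
python3 -m crank '[{"hand":1,"dx":0,"dy":-10,"dz":0,"yaw":0},{"hand":0,"dx":0,"dy":-10,"dz":0,"yaw":0},{"hand":0,"dx":0,"dy":-10,"dz":0,"yaw":0},{"hand":0,"dx":0,"dy":-10,"dz":0,"yaw":0},{"hand":0,"dx":0,"dy":-10,"dz":0,"yaw":0},{"hand":0,"dx":0,"dy":-10,"dz":0,"yaw":0},{"hand":0,"dx":0,"dy":-4,"dz":0,"yaw":0},{"hand":0,"dx":0,"dy":4,"dz":0,"yaw":0},{"hand":0,"dx":0,"dy":10,"dz":0,"yaw":0},{"hand":0,"dx":0,"dy":15,"dz":0,"yaw":0},{"hand":0,"dx":0,"dy":15,"dz":0,"yaw":0}]' 40
python3 st.py
python3 - <<'E'
from h import *
C,im=shot('w16'); crop(im,(160,130,420,350),3,'pics/w16c.png')
C,im=shot('s16','side'); crop(im,(240,110,330,200),7,'pics/s16c.png')
E
```

```text
clock: 21.23
position: [0.5197, -0.1522, 0.0221]
tool_rot: [-1.569, 0.0, 1.336]
force: [0.6, 0.6, 0.0]
grip_width: 0.0852
t 21.23 psi 1.3360 z 0.0221 F [0.6 0.6 0. ] Mz -0.095 tau7 0.0457 qd7 -0.003
w16 tcp [ 0.5197 -0.1522  0.0221] moved [ 0.25 -0.12  0.6 ]
s16 tcp [ 0.5199 -0.1524  0.0227] moved [ 0.29 -0.08  0.47]
```

View pics/w16c.png

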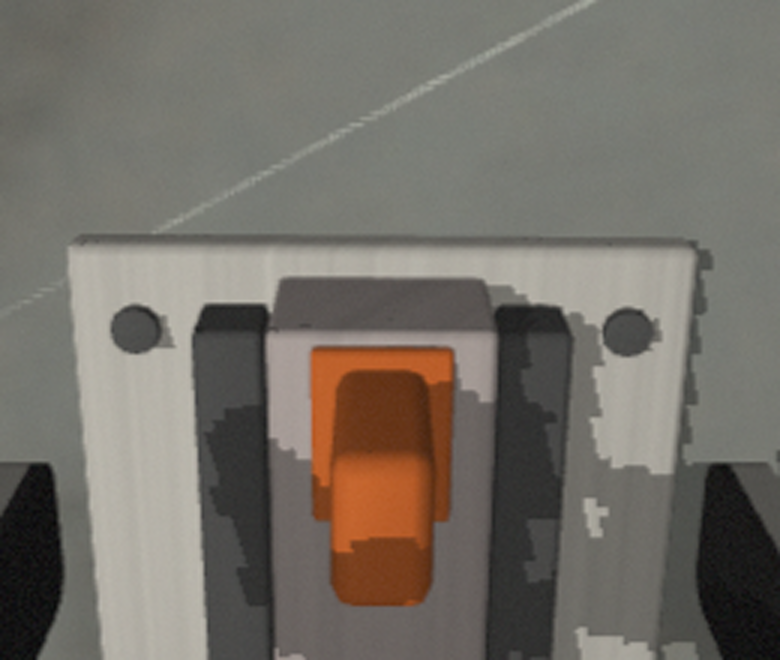

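View pics/s16c.png

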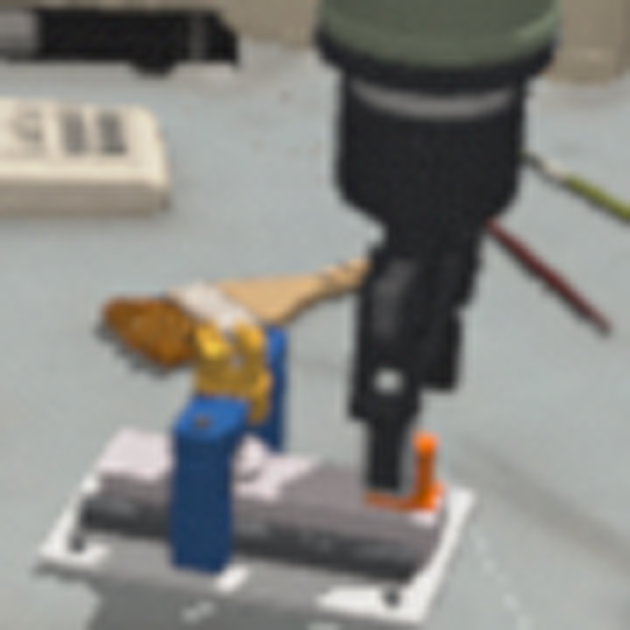

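```bash
python3 -m crank '[{"hand":0.3,"dx":0.2,"dy":1,"dz":0,"yaw":0},{"hand":0.5,"dx":0.2,"dy":1,"dz":0,"yaw":0},{"hand":0.65,"dx":0.2,"dy":1,"dz":0,"yaw":0},{"hand":0.7,"dx":0.2,"dy":1,"dz":0,"yaw":0},{"hand":0.7,"dx":0.2,"dy":1,"dz":0,"yaw":0},{"hand":0.7,"dx":0.2,"dy":1,"dz":0,"yaw":0}]' 40
python3 st.py
python3 - <<'E'
from h import *
C,im=shot('w17'); crop(im,(160,130,420,350),3,'pics/w17c.png')
C,im=shot('s17','side'); crop(im,(240,110,330,200),7,'pics/s17c.png')
E
```

```text
clock: 21.83
position: [0.5206, -0.1522, 0.0226]
tool_rot: [-1.571, -0.0, 1.336]
force: [-0.0, 0.4, 0.6]
grip_width: 0.0255
t 21.83 psi 1.3360 z 0.0226 F [-0.   0.4  0.6] Mz -0.039 tau7 -0.0001 qd7 -0.002
w17 tcp [ 0.5206 -0.1522  0.0226] moved [ 0.01 -0.02 -0.03]
s17 tcp [ 0.5206 -0.1522  0.0226] moved [-0.03  0.02 -0.02]
```

View pics/w17c.png

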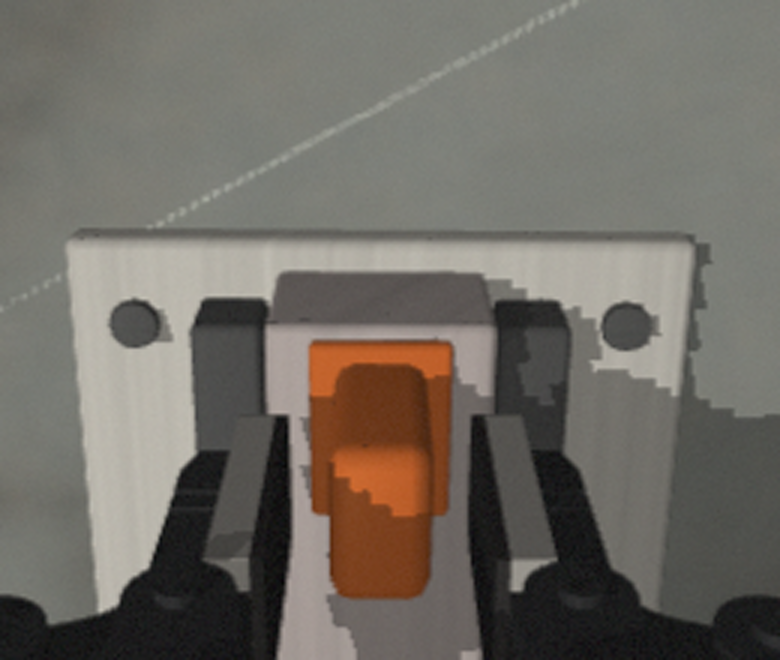

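View pics/s17c.png

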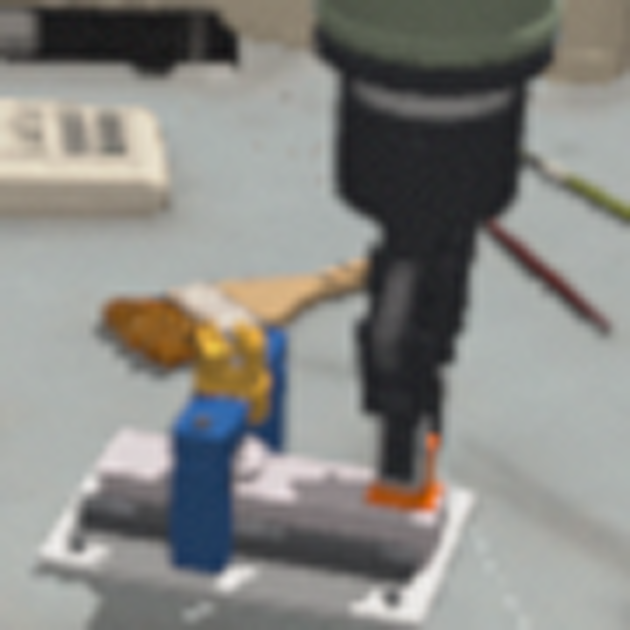

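```bash
python3 -m crank '[{"hand":0.85,"dx":0,"dy":-0.5,"dz":0,"yaw":0},{"hand":1,"dx":0,"dy":-0.5,"dz":0,"yaw":0},{"hand":1,"dx":0,"dy":-0.5,"dz":0,"yaw":0},{"hand":1,"dx":0,"dy":-0.5,"dz":0,"yaw":0},{"hand":1,"dx":0,"dy":-0.5,"dz":0,"yaw":0},{"hand":1,"dx":0,"dy":-0.5,"dz":0,"yaw":0}]' 40
python3 st.py
```

```text
clock: 22.43
position: [0.5205, -0.1522, 0.0231]
tool_rot: [-1.571, -0.0, 1.336]
force: [-2.1, 0.4, 5.6]
grip_width: 0.013
t 22.43 psi 1.3359 z 0.0231 F [-2.1  0.4  5.6] Mz -0.139 tau7 0.1563 qd7 -0.000
```

```bash

python3 -m crank '[{"hand":1,"dx":0,"dy":0,"dz":1,"yaw":0},{"hand":1,"dx":0,"dy":0,"dz":2,"yaw":0},{"hand":1,"dx":0,"dy":0,"dz":3,"yaw":0}]' >/dev/null; python3 st.py
python3 -m crank '[{"hand":1,"dx":0,"dy":0,"dz":1,"yaw":0},{"hand":1,"dx":0,"dy":0,"dz":2,"yaw":0},{"hand":1,"dx":0,"dy":0,"dz":3,"yaw":0}]' >/dev/null; python3 st.py
python3 -m crank '[{"hand":1,"dx":0,"dy":0,"dz":1,"yaw":0},{"hand":1,"dx":0,"dy":0,"dz":2,"yaw":0},{"hand":1,"dx":0,"dy":0,"dz":3,"yaw":0}]' >/dev/null; python3 st.py
python3 - <<'E'
from h import *
delta([0,0,0],1.336)
E
```

```text
t 22.68 psi 1.3360 z 0.0231 F [ 6.8 -1.8 -3.8] Mz -0.074 tau7 0.0260 qd7 0.000
t 22.93 psi 1.3361 z 0.0232 F [ 7.6 -1.1 -3. ] Mz -0.023 tau7 0.0126 qd7 0.002
t 23.18 psi 1.3361 z 0.0231 F [ 7.1 -1.6 -3.2] Mz -0.053 tau7 0.0059 qd7 0.000
dx 27.0 dy 21.8 dz 533.9 yaw 0.0001 | pos [ 0.5129 -0.1504  0.0231] psi 1.3361 tilt [ 2.4e-03 -7.0e-04 -1.0e+00]
```

```bash

python3 -m crank '[{"hand":1,"dx":0,"dy":0,"dz":1,"yaw":0},{"hand":1,"dx":0,"dy":0,"dz":2,"yaw":0},{"hand":1,"dx":0,"dy":0,"dz":3,"yaw":0},{"hand":1,"dx":0,"dy":0,"dz":4,"yaw":0},{"hand":1,"dx":0,"dy":0,"dz":5,"yaw":0},{"hand":1,"dx":0,"dy":0,"dz":6,"yaw":0}]' >/dev/null; python3 st.py
python3 -m crank '[{"hand":1,"dx":0,"dy":0,"dz":1,"yaw":0},{"hand":1,"dx":0,"dy":0,"dz":2,"yaw":0},{"hand":1,"dx":0,"dy":0,"dz":3,"yaw":0},{"hand":1,"dx":0,"dy":0,"dz":4,"yaw":0},{"hand":1,"dx":0,"dy":0,"dz":5,"yaw":0},{"hand":1,"dx":0,"dy":0,"dz":6,"yaw":0}]' >/dev/null; python3 st.py
python3 -m crank '[{"hand":1,"dx":0,"dy":0,"dz":0.5,"yaw":0},{"hand":1,"dx":0,"dy":0,"dz":0.5,"yaw":0},{"hand":1,"dx":0,"dy":0,"dz":0.5,"yaw":0},{"hand":1,"dx":0,"dy":0,"dz":0.5,"yaw":0}]' >/dev/null; python3 st.py
python3 - <<'E'
from h import *
p=pose()[0]; print(p, np.linalg.norm(p[:2]-[.5205,-.1522]))
E
```

```text
t 23.68 psi 1.3361 z 0.0232 F [ 6.9 -1.3 -3.7] Mz 0.021 tau7 0.0016 qd7 0.002
t 24.18 psi 1.3361 z 0.0231 F [ 5.2 -2.6 -3.2] Mz -0.015 tau7 0.0006 qd7 0.000
t 24.52 psi 1.3361 z 0.0231 F [ 5.2 -0.5 -2.8] Mz -0.081 tau7 0.0029 qd7 -0.001
[ 0.50062462 -0.14746779  0.02313485] 0.020430967448137573
```

```bash

python3 -m crank '[{"hand":0.8,"dx":0,"dy":0,"dz":0,"yaw":0},{"hand":0.4,"dx":0,"dy":0,"dz":0,"yaw":0},{"hand":0,"dx":0,"dy":0,"dz":0,"yaw":0},{"hand":0,"dx":0,"dy":0,"dz":0,"yaw":0},{"hand":0,"dx":0,"dy":0,"dz":0,"yaw":0},{"hand":0,"dx":0,"dy":0,"dz":0,"yaw":0}]'
python3 -m crank '[{"hand":0,"dx":0,"dy":-10,"dz":0,"yaw":0},{"hand":0,"dx":0,"dy":-30,"dz":0,"yaw":0},{"hand":0,"dx":0,"dy":-60,"dz":0,"yaw":0},{"hand":0,"dx":0,"dy":-95,"dz":0,"yaw":0},{"hand":0,"dx":0,"dy":-130,"dz":0,"yaw":0},{"hand":0,"dx":0,"dy":-160,"dz":0,"yaw":0},{"hand":0,"dx":0,"dy":-160,"dz":0,"yaw":0},{"hand":0,"dx":0,"dy":-160,"dz":0,"yaw":0},{"hand":0,"dx":0,"dy":-160,"dz":0,"yaw":0}]'
python3 - <<'E'
from h import *
C,im=shot('w18'); crop(im,(225,130,350,320),3.1,'pics/w18c.png'); shot('s18','side')
E
```

```text
clock: 25.02
position: [0.4995, -0.1472, 0.023]
tool_rot: [-1.571, 0.0, 1.336]
force: [0.5, -0.1, 0.5]
grip_width: 0.0766
clock: 25.77
position: [0.4993, -0.1471, 0.1831]
tool_rot: [-1.571, -0.0, 1.336]
force: [-1.2, -0.7, -0.4]
grip_width: 0.0856
w18 tcp [ 0.4993 -0.1471  0.1831] moved [-0.25  0.03 -0.58]
s18 tcp [ 0.4991 -0.1471  0.1826] moved [-0.06 -0.01 -0.26]
```

View pics/w18c.png

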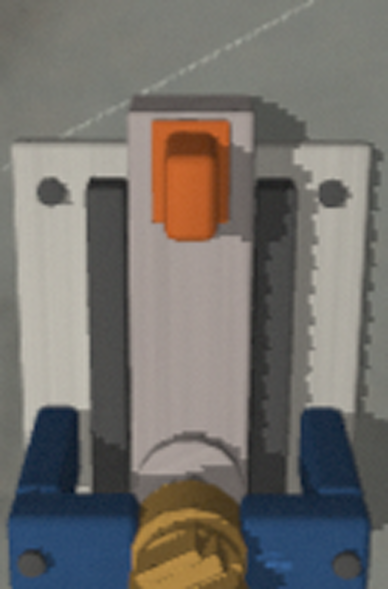

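View pics/s18.png

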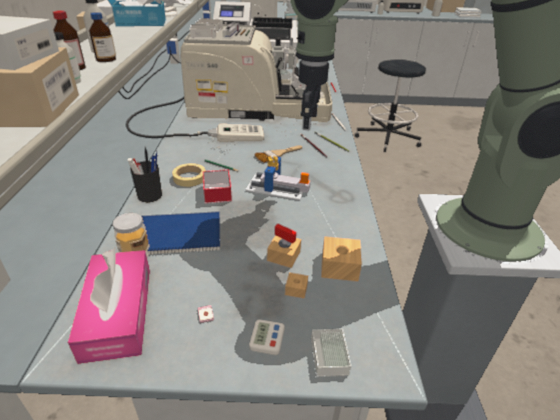

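```bash
python3 - <<'E'
from h import *
C=load('w18')
g=lambda a,b,z: ground(C,(225+a/3.1,130+b/3.1),z)
H=np.mean([g(165,162,.061),g(215,162,.061),g(218,238,.061),g(166,238,.061)],0)
print('tab',H,'moved',np.linalg.norm(H[:2]-[.5209,-.1511]))
crop('pics/s18.png',(250,210,370,310),6,'pics/s18c.png')
E
```

```text
tab [ 0.50161373 -0.14645976  0.061     ] moved 0.01983663763877075
```

View pics/s18c.png

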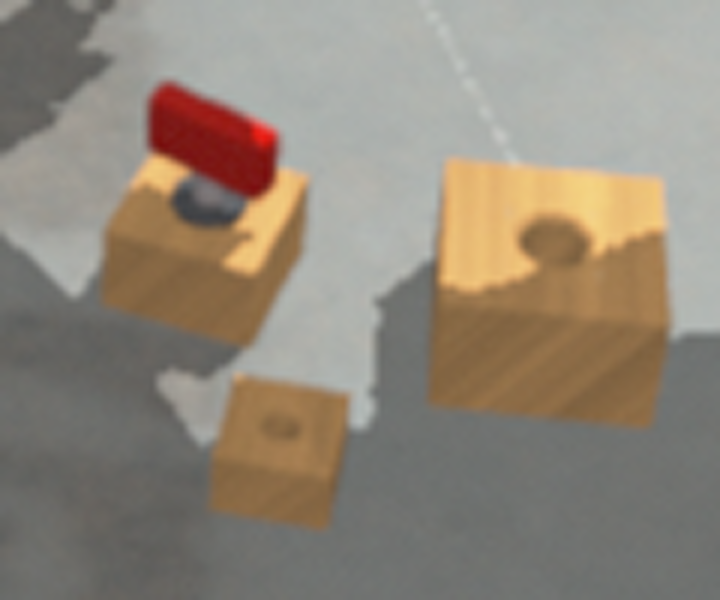

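The tab has moved 19.8 mm, the driver stands in its stand just as at the start, and the gripper is clear of everything, so I'm handing in.

```bash
python3 -c "
from workcell import bot
print(bot.job_done(), bot.observe()['clock'])"
```

```text
the job is handed in; nothing more can be done
the job is handed in; nothing more can be done
```

I set the stop screw to a light foot pressure, put the driver back in its stand and drew the block about 2 cm to the front. The job was handed in at about 26 s of the 72 s. No verdict comes back, and the foot pressure is only inferred, since there is no direct reading of it.

**Last checks**
- **Foot pressure:** the torque began to rise about 0.3 rad before I stopped turning, which puts it at about 5–6 N. Drawing the block took about 7 N, which at 1–2 N per newton means 3.5–7 N on the foot. Both lie inside the 2–10 N band.
- **Block:** the tab moved 19.8 mm by the wrist camera and 20–21 mm by the arm's travel. It was not pulled before the check.
- **Driver:** it stands upright with its collar down, and the side picture matches the one from the start. It met about 24 N while seating.
- **Bench:** the side picture shows the timer, slide pack and pink cassette where they were. The gripper is open and well above everything.

**What went wrong or disagreed**
- **First grip on the tab missed:** the fingers shut above the tab. In the pictures their ends sat about 20 mm higher than the stated tool point, so I went about 16 mm lower and gripped it properly. The first try did not move the block.
- **Driver play:** at the stop the blade led the slot by about 0.27 rad, more than half the stated 0.3 rad play. When I backed the driver off there was one brief reverse torque reading of -0.17 N m. A picture of the slot afterwards did not suggest the screw had turned back.

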